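# Fit the running gear of a model crawler from the spray turntable

### The arm

A 7-joint arm with a two-finger parallel gripper is mounted at the origin on a cart in front of the work surface, level with it; the furniture and walls round the work are solid. World frame = base frame: x ahead of the robot, y to its left, z up, the work surface at z = 0. Lengths are in m, angles in rad, forces in N, time in s.
With the tool pointing down it reaches from about 0.425 to 0.875 m from the base axis. Payload 4.7 kg.
Tool frame: the origin (TCP) lies at the very end of the fingers, on their centre line; the grasp point (between the pads) lies 19 mm behind it; x points along the fingers, z is the direction in which the jaws open and shut, and the axes are right-handed (so a half turn about x gives the same grasp; the last joint's range is limited). The gripper opens to 87 mm and grips with 3 to 60 N. Pads are 19 mm wide; open, the fingers measure 117 mm over their backs; the gripper's body (75 mm by 190 mm) begins 51 mm behind the grasp point.
Start: joints at [-1.227, 0.321, -0.07, 1.45, 0.023, 1.371, -0.057], TCP at [0.211, 0.615, 0.223] pointing down, gripper open.
Joint ranges: [-2.86, 2.86], [-0.3, 2.09], [-1.38, 1.24], [0.06, 2.45], [-1.56, 4.7], [0.09, 2.05], [-2.69, 2.69]. Speed limits (rad/s): [2.57, 2.57, 3.14, 3.14, 3.14, 3.14, 3.14].

### API

Orientations are given as a rotation vector (axis times angle).
In Python, from bench import telemetry, viewer, workorder gives the robot as it stands.
- The arm moves only by the shell command python3 -m creep 'ROWS' [FORCE]. ROWS is JSON, a list of rows, each an object of numbers: "fingers": the opening, from 0 (shut) to 1 (fully open); "x", "y", "z": the shift along the tool's x, y, z in units of 40 mm (1.0 is 40 mm); "twist": the turn about the tool's x in units of 5 degrees (1.0 is 5 degrees). In form: [{"fingers": .., "x": .., "y": .., "z": .., "twist": ..}, ...]. A call has 1 to 20 rows; each row is the pose to reach, as a shift and turn from the pose commanded when the call began, along the tool's axes at that moment; what a row does not reach only later rows make up. A row lasts 1/12 s, in which the tool goes at most 41.7 mm and 7.16 degrees, less where a joint would pass 70% of its speed; a pose out of reach is approached as far as the arm can. A call with a gripper value outside its range is refused whole. The fingers move at their own pace and stop on an object; FORCE is the grip in N (left out, the last holds). Time passes only in rows, so rows that repeat a pose let the fingers close. It gives the time, the measured TCP pose, the force and the opening at its end, in the units of the state.
- telemetry.get_state(): the state, without advancing time (a new reading comes with each control period).
- viewer.get_image(name): name is "side" or "top" or "wrist"; returns a dict with "pixels" (420x560x3 uint8, red, green, blue), "z_map" (420x560 float32, m along the optical axis (not along the pixel's ray), 0 where there is no reading), "K" (3x3 intrinsics, pixels), "xyz" and "attitude" of the camera in the world. Camera axes: x right, y up, looking along -z (the intrinsics and any distortion apply to the point x, -y, -z); pixel columns grow to the right and rows downward; lengths in m; the calibration is good to about 2 mm. A picture is of the moment at which its call begins.
- workorder.close_job(): hands the job in, once; it reports no verdict.
The state is a dict: "time": time; "joint_positions": joint angles; "qd": joint speeds; "joint_torque": joint torques, N m; "position": TCP position; "tool_rot": TCP orientation; "ft_force": force on the tool from outside, world axes, zero at the start; "torque": the same for the moment, N m; "grip_width": opening from 0.0 (shut) to 1.0 (fully open).
Only numpy, scipy, OpenCV 4.12 (cv2) and the standard library are available. Lean on these libraries where they do the work, as an engineer would, in place of code of your own. Each camera call takes 0.05 s, during which the arm holds its last target.

### The job

Take the four painted wheels off the spray turntable and fit each one fully down on its own axle stub of the model crawler's track frame, in running order: the toothed sprocket at the gearbox end, then the flanged roller, then the small plain roller on the side bracket, and the spoked idler wheel in the forked end. The wheel at the back, close to the curved spray shield, cannot be lifted there: turn the turntable to bring it round to the open side. Do not knock the shield.

Things in the scene. Friction and masses are not known exactly. Their poses are not given: they have to be found in the camera images.
- sprocket_mid (a point): Drive sprocket: toothed disc 63 mm over 12 teeth, 12 mm thick, with a round hub 30 mm across on it, from 12 to 36 mm above the underside; grip it by the hub. Plain grey plastic, 30 to 110 g; bore 16 mm right through, axis upright. Point: on the axis, half-way up, 18 mm above the underside. Starts on any one of the four pegs of the turntable.
- flanged_roller_mid (a point): Flanged roller: 45 mm across its two flanges (lowest and highest 6 mm), 35 mm across the tread between, 26 mm high; grip across the flanges. Plain grey plastic, 30 to 110 g; bore 16 mm right through, axis upright. Point: on the axis, half-way up, 13 mm above the underside. Starts on any one of the four pegs of the turntable.
- plain_roller_mid (a point): Small plain roller: smooth cylinder 31 mm across, 26 mm high. Plain grey plastic, 30 to 110 g; bore 16 mm right through, axis upright. Point: on the axis, half-way up, 13 mm above the underside. Starts on any one of the four pegs of the turntable.
- idler_wheel_mid (a point): Idler wheel: smooth rim 58 mm across and 24 mm high, five spokes, hub 25 mm across and 26 mm high; grip across the rim. Plain grey plastic, 30 to 110 g; bore 16 mm right through, axis upright. Point: on the axis, half-way up, 13 mm above the underside. Starts on any one of the four pegs of the turntable.
- stub_drive (a point): Sprocket's axle stub, at the gearbox end (round housing 66 mm across) of the frame: a fixed grey beam 330 mm long, 24 mm high, lying on its side. Axes of all stub points: x along the frame to the forked end, z up. Point: on the stub's axis, on its shoulder (21 mm across, 28 mm above the bench), where a wheel's underside rests. Stub 9 mm across, 22 mm tall, top 7 mm tapered to 4 mm.
- stub_flanged (a point): Axle stub of the flanged roller, 70 mm from the drive stub along the frame (x) and 4 mm to its -y side. Stub, shoulder and point as for the drive stub.
- stub_plain (a point): Axle stub of the small plain roller, on the bracket that sticks out of the frame's +y side, 144 mm from the drive stub along x and 24 mm to the +y side. Stub, shoulder and point as for the drive stub.
- stub_idler (a point): Axle stub of the idler wheel, on the dark sliding block in the forked end, 215 mm from the drive stub along the frame. Stub, shoulder and point as for the drive stub.
- turntable (a joint): Turntable angle, rad, 0 at start, anticlockwise from above positive, +-6.3; 0.1 N m friction, stays put. Plywood disc 216 mm across, top 24 mm above the bench; 4 pegs 75 mm from the axis, a quarter turn apart, 9 mm across, tip 50 mm and shoulder (20 mm across; wheel underside) 30 mm above the bench. Round knob on the axis, 33 mm across, 38 to 66 mm above the bench: grip from above to turn.
- shield: Curved white spray shield, fixed, round the back of the turntable. Origin on the turntable's axis at bench level, z up; x points to the middle of the wall, so it is open towards -x. Wall 125 mm from the axis, 3 mm thick, 150 mm high, reaching 50 degrees either side of x. At the start one peg is within 0.3 rad of x.
There are look-alikes about, which are no part of the job. What is shaped like the part that bears sprocket_mid but green or orange is not meant.

How it is judged:
By the outcome, as a careful person would: the job done as asked, in the order asked, and still so for the second after the job is handed in, with the robot touching nothing.
It also fails if it takes over 128 s, if anything falls off the work surface, if the arm or the gripper's body presses on something with over 40 N, if the wrist force passes 120 N, or if a joint passes its speed limit or range.

## Working session

There is one attempt and no reset: what is moved stays moved. The work goes in short steps, Python scripts to look and compute and a shell command to move; the robot and the scene stay as the last step left them, time stands still between calls to the robot, and variables do not carry over. Pictures are saved under pics/ and viewed, and the job is handed in when it is done.

```bash
ls; mkdir -p pics; cat > h.py <<'E'
import numpy as np, cv2
from scipy.spatial.transform import Rotation as R
from bench import telemetry, viewer, workorder
def snap(n,f):
    im=viewer.get_image(n)
    cv2.imwrite(f'pics/{f}.png',im['pixels'][:,:,::-1]); 
    np.savez(f'pics/{f}.npz',**{k:np.array(v) for k,v in im.items()})
    return im
def att(im):
    a=np.array(im['attitude'])
    return a if a.shape==(3,3) else R.from_rotvec(a).as_matrix()
def pts(im):
    K=np.array(im['K']);z=im['z_map'];v,u=np.mgrid[:z.shape[0],:z.shape[1]]
    c=np.stack([(u-K[0,2])/K[0,0]*z,-(v-K[1,2])/K[1,1]*z,-z],-1)
    return c@att(im).T+np.array(im['xyz'])
def ray(im,u,v,h):
    K=np.array(im['K']);d=att(im)@np.array([(u-K[0,2])/K[0,0],-(v-K[1,2])/K[1,1],-1]);o=np.array(im['xyz'])
    return o+d*(h-o[2])/d[2]
E
python3 - <<'E'
from h import *
print(telemetry.get_state())
for n in ['side','top','wrist']:
    im=snap(n,n+'0'); print(n,[ (k,np.round(np.array(v),4).tolist()) for k,v in im.items() if k not in('pixels','z_map')], im.keys())
E
```

```text
pics
{'time': 0.0, 'joint_positions': array([-1.22689394,  0.32184729, -0.07006906,  1.45168342,  0.0226107 ,
        1.37076744, -0.05687208]), 'qd': array([-0.00026371, -0.00042752,  0.00114304,  0.00126713, -0.00051   ,
       -0.00122427,  0.00148637]), 'joint_torque': array([ 3.20015688e-04, -4.91300368e+01, -4.03867643e-01, -3.12523770e+01,
       -6.38387399e-02,  4.35626437e-02,  1.38022688e-04]), 'position': array([0.21038879, 0.61443   , 0.22144138]), 'tool_rot': array([-0.96415083,  1.34887965,  0.96215462]), 'ft_force': array([ 0.92423606, -0.36984808,  0.58266113]), 'torque': array([-0.01662705,  0.03305131, -0.01427531]), 'grip_width': 1.0015959651488693}
side [('K', [[403.9943, 0.0, 278.8057], [0.0, 403.9943, 212.8789], [0.0, 0.0, 1.0]]), ('xyz', [0.6175, -0.7134, 0.5618]), ('attitude', [0.9424, -0.0214, -0.0419])] dict_keys(['pixels', 'z_map', 'K', 'xyz', 'attitude'])
top [('K', [[460.0683, 0.0, 274.9468], [0.0, 460.0683, 218.1313], [0.0, 0.0, 1.0]]), ('xyz', [0.4503, -0.0261, 0.9614]), ('attitude', [0.1708, -0.1675, -1.5936])] dict_keys(['pixels', 'z_map', 'K', 'xyz', 'attitude'])
wrist [('K', [[335.9159, 0.0, 274.4146], [0.0, 335.9159, 204.6259], [0.0, 0.0, 1.0]]), ('xyz', [0.1411, 0.639, 0.3844]), ('attitude', [-0.2385, -0.1693, 1.2329])] dict_keys(['pixels', 'z_map', 'K', 'xyz', 'attitude'])
```

View pics/top0.png

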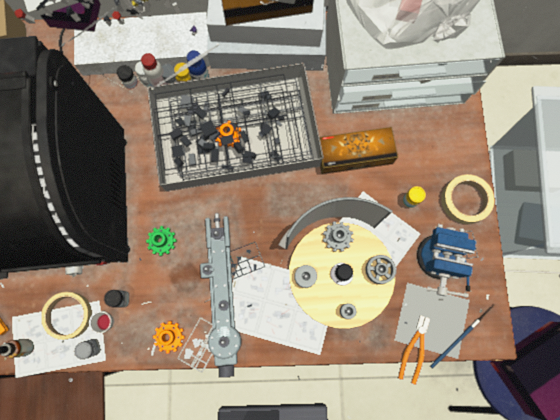

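View pics/side0.png

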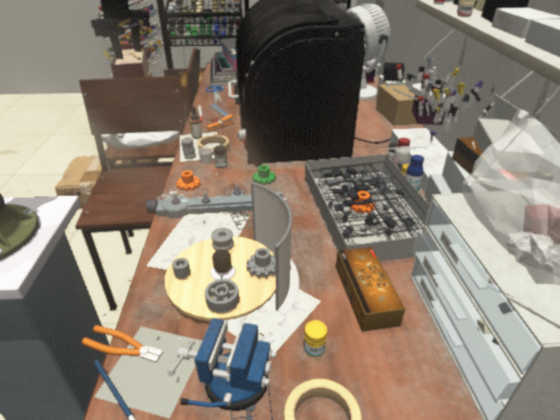

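View pics/wrist0.png

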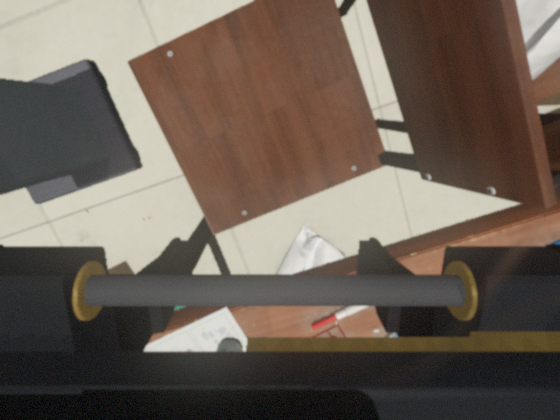

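```bash
python3 - <<'E'
from h import *
im=np.load('pics/top0.npz'); P=pts(im)
for n,(u,v) in dict(knob=(343,272),spr=(338,236),fl=(305,276),idl=(380,268),pl=(348,312),gear=(223,342),mid=(218,280),fork=(216,222),shield=(360,205),disc=(325,300)).items(): print(n,np.round(P[v,u],3))
c=im['pixels'][180:385,180:420,::-1]; c1=cv2.resize(c[:,:70+20],None,fx=3,fy=2.9,interpolation=cv2.INTER_CUBIC)
cv2.imwrite('pics/topA.png',cv2.resize(im['pixels'][190:390,190:260,::-1],None,fx=3,fy=3,interpolation=cv2.INTER_CUBIC))
cv2.imwrite('pics/topB.png',cv2.resize(im['pixels'][185:335,275:425,::-1],None,fx=4,fy=4,interpolation=cv2.INTER_CUBIC))
i=np.load('pics/side0.npz'); 
cv2.imwrite('pics/sideB.png',cv2.resize(i['pixels'][160:320,140:320,::-1],None,fx=3.7,fy=3.7,interpolation=cv2.INTER_CUBIC))
E
```

```text
knob [ 0.534 -0.156  0.068]
spr [ 0.608 -0.152  0.052]
fl [ 0.531 -0.083  0.047]
idl [ 0.541 -0.231  0.053]
pl [ 0.458 -0.163  0.049]
gear [0.409 0.08  0.046]
mid [0.53  0.092 0.026]
fork [0.651 0.097 0.019]
shield [ 0.655 -0.188  0.116]
disc [ 0.484 -0.123  0.022]
```

View pics/topA.png

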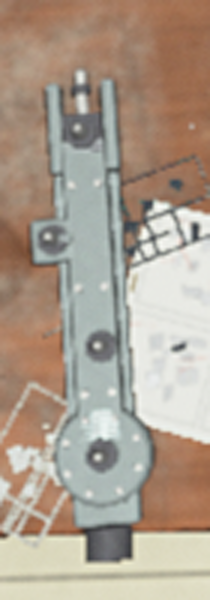

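View pics/topB.png

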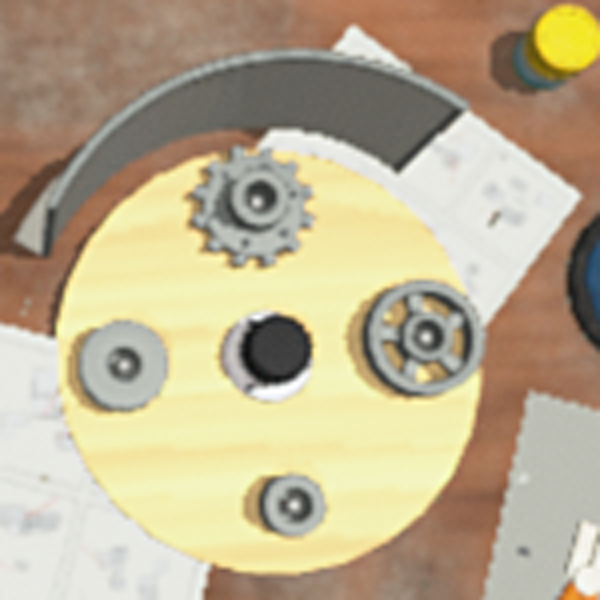

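View pics/sideB.png

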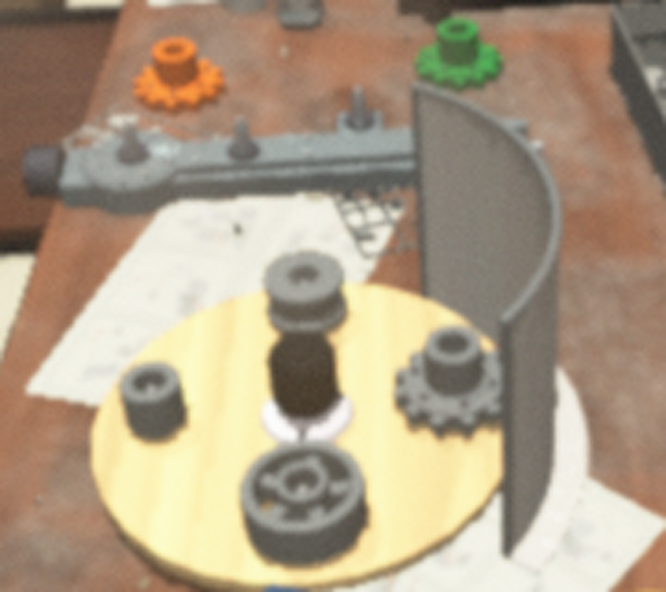

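```bash
cat > m1.py <<'E'
from h import *
im=np.load('pics/top0.npz'); P=pts(im); px=im['pixels']
hsv=cv2.cvtColor(px,cv2.COLOR_RGB2HSV)
m=((hsv[...,0]>12)&(hsv[...,0]<38)&(hsv[...,1]>50)&(hsv[...,2]>120)).astype(np.uint8)
m[:, :270]=0;m[:,420:]=0;m[:210]=0;m[340:]=0
c=max(cv2.findContours(cv2.morphologyEx(m,cv2.MORPH_OPEN,np.ones((3,3))),0,cv2.CHAIN_APPROX_NONE)[0],key=cv2.contourArea)
hull=cv2.convexHull(c)[:,0]
X=np.array([ray(im,u,v,.024)[:2] for u,v in c[:,0]])
def circ(X):
    A=np.c_[2*X,np.ones(len(X))];s=np.linalg.lstsq(A,(X**2).sum(1),rcond=None)[0];return s[:2],np.sqrt(s[2]+s[:2]@s[:2])
K=np.ones(len(X),bool)
for _ in range(8):
    ce,r=circ(X[K]);d=np.linalg.norm(X-ce,axis=1)-r;K=abs(d)<max(.002,np.std(d[K]))
print('disc',ce,r,K.sum(),len(X))
Q=P[150:300,260:430].reshape(-1,3);Q=Q[(Q[:,2]>.08)&(Q[:,2]<.16)]
print('shield',circ(Q[:,:2]),len(Q),Q[:,2].max())
a=np.degrees(np.arctan2(*(Q[:,:2]-ce).T[::-1]));print(np.percentile(a,[0,1,50,99,100]))
# wheels grey points by height
D=np.linalg.norm(P[...,:2]-ce,axis=2)
for n,(u,v,r0,h) in dict(spr=(338,236,.0315,.066),fl=(305,276,.0225,.056),idl=(380,268,.029,.054),pl=(348,312,.0155,.056)).items():
    c0=ray(im,u,v,h)[:2]
    g=(np.linalg.norm(P[...,:2]-c0,axis=2)<r0+.012)&(P[...,2]>h-.005)&(P[...,2]<h+.006)
    v_,u_=np.nonzero(g);Z=np.array([ray(im,a,b,h)[:2] for a,b in zip(u_,v_)])
    cc,rr=cv2.minEnclosingCircle(np.c_[u_,v_].astype(np.float32)); w=ray(im,*cc,h)
    print(n,len(Z),'mean',Z.mean(0).round(4),'mec',w.round(4),(w[:2]-ce).round(4),np.degrees(np.arctan2(w[1]-ce[1],w[0]-ce[0])).round(1),np.linalg.norm(w[:2]-ce).round(4))
s=telemetry.get_state();M=R.from_rotvec(s['tool_rot']).as_matrix();print(M.round(3))
B=P[...,:][(P[...,2]>.05)&(P[...,1]>.25)];print('booth',B[:,0].min(),B[:,1].min(),B[:,2].max())
for n,b in dict(dr=(223,342),fl=(223,305),pl=(207,269),id=(216,233)).items():
    u,v=b;cv2.imwrite(f'pics/st_{n}.png',cv2.resize(px[v-12:v+13,u-12:u+13,::-1],None,fx=12,fy=12,interpolation=cv2.INTER_CUBIC))
cv2.imwrite('pics/st.png',np.hstack([cv2.imread(f'pics/st_{n}.png')[:, :] for n in ['dr','fl','pl','id']])[:, :][::1,::1][:, :1200:1])
cv2.imwrite('pics/st.png',cv2.resize(cv2.imread('pics/st.png'),(800,200)))
E
python3 m1.py
```

```text
disc [ 0.53398359 -0.15975832] 0.10649556239798197 209 415
shield (array([ 0.53535678, -0.15744812]), np.float64(0.1235439941103401)) 1121 0.15591089240385392
[-38.32444621 -37.50251692   0.54643004  62.74263133  63.16775605]
spr 131 mean [ 0.6092 -0.1526] mec [ 0.609  -0.1529  0.066 ] [0.0751 0.0069] 5.2 0.0754
fl 359 mean [ 0.5297 -0.0829] mec [ 0.5298 -0.0825  0.056 ] [-0.0041  0.0772] 93.1 0.0773
idl 410 mean [ 0.5396 -0.232 ] mec [ 0.5388 -0.232   0.054 ] [ 0.0048 -0.0722] -86.2 0.0724
pl 151 mean [ 0.46  -0.162] mec [ 0.46   -0.1622  0.056 ] [-0.074  -0.0025] -178.1 0.074
[[-0.    -0.946  0.324]
 [-0.001  0.324  0.946]
 [-1.    -0.    -0.001]]
booth 0.38558186328265703 0.2500686054943717 0.37461057616931603
```

View pics/st.png

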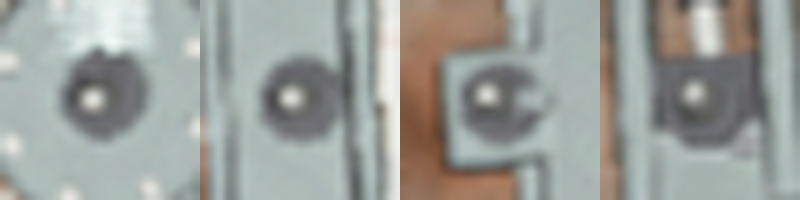

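```bash
python3 - <<'E'
from h import *
im=np.load('pics/top0.npz');P=pts(im)
mod=np.array([[0,0],[.07,-.004],[.144,.024],[.215,0]])
def fit(m,W):
    a,b=m-m.mean(0),W-W.mean(0);U,S,V=np.linalg.svd(a.T@b);r=(V.T@np.diag([1,np.sign(np.linalg.det(V.T@U.T))])@U.T);t=W.mean(0)-r@m.mean(0)
    return r,t
tip=[(222.06,341.8),(221.9,304.7),(205.4,268.6),(215.3,232.4)]
W=np.array([ray(im,*p,.05)[:2] for p in tip]);r,t=fit(mod,W);F=mod@r.T+t
print('tip',F.round(4).tolist(),((W-F)*1e3).round(1).tolist(),np.degrees(np.arctan2(r[1,0],r[0,0])))
W=np.array([ray(im,*p,.028)[:2] for p in [(223.7,341.3),(223.3,304.8),(207.3,269.3)]]);r,t=fit(mod[:3],W);F=mod@r.T+t
print('sh',F.round(4).tolist(),((W-F[:3])*1e3).round(1).tolist())
for h in(.1,.2,.3):
  m=(P[...,2]>h)&(P[...,2]<1);m[:, 420:]=0;B=P[m];
  for y0 in (.15,.2,.3,.4): 
    b=B[B[:,1]>y0];print(h,y0,len(b) and b[:,0].min().round(3), len(b) and b[:,1].min().round(3))
E
```

```text
tip [[0.409, 0.0811], [0.4791, 0.0813], [0.5513, 0.1137], [0.6236, 0.094]] [[0.6, 0.2], [0.4, -0.1], [-0.5, -0.0], [-0.4, -0.1]] 3.431836298730523
sh [[0.4095, 0.0807], [0.4796, 0.0809], [0.5518, 0.1133], [0.6241, 0.0936]] [[-0.1, -0.1], [0.3, 0.2], [-0.2, -0.1]]
0.1 0.15 0.407 0.15
0.1 0.2 0.407 0.2
0.1 0.3 0.407 0.3
0.1 0.4 0.407 0.4
0.2 0.15 0.557 0.197
0.2 0.2 0.557 0.2
0.2 0.3 0.557 0.3
0.2 0.4 0.557 0.4
0.3 0.15 0.596 0.283
0.3 0.2 0.596 0.283
0.3 0.3 0.596 0.3
0.3 0.4 0 0
```

```bash
cat >> h.py <<'E'
def go(x,y,z,yaw=None):
    s=telemetry.get_state();M=R.from_rotvec(s['tool_rot']).as_matrix();d=M.T@(np.array([x,y,z])-s['position'])/.04
    j=np.degrees(np.arctan2(M[1,2],M[0,2]));tw=0 if yaw is None else -((yaw-j+90)%180-90)/5
    print('xyz units',d.round(3),'jaw',j.round(1),'twist',round(tw,2),'pos',s['position'].round(4),'j',s['joint_positions'].round(2),'F',s['ft_force'].round(1),'w',round(s['grip_width'],3),'t',s['time'])
E
python3 -c "
from h import *
go(.5345,-.1575,.2,-42)"
python3 -m creep '[{"fingers":1,"x":0,"y":-7,"z":-7.8,"twist":11.3},{"fingers":1,"x":0,"y":-7,"z":-7.8,"twist":11.3},{"fingers":1,"x":0,"y":-7,"z":-7.8,"twist":11.3},{"fingers":1,"x":0,"y":-7,"z":-7.8,"twist":11.3},{"fingers":1,"x":0,"y":-7,"z":-7.8,"twist":11.3},{"fingers":1,"x":0,"y":-7,"z":-7.8,"twist":11.3},{"fingers":1,"x":0,"y":-7,"z":-7.8,"twist":11.3},{"fingers":1,"x":0,"y":-7,"z":-7.8,"twist":11.3}]' 40; python3 -c "
from h import *
go(.5345,-.1575,.2,-42)"
```

```text
xyz units [  0.567 -13.917 -15.637] jaw 71.1 twist -13.38 pos [0.2104 0.6146 0.2217] j [-1.23  0.32 -0.07  1.45  0.02  1.37 -0.06] F [-0.1  0.1  1.2] w 1.0 t 0.15
time: 0.82
position: [0.3411, 0.3061, 0.2224]
tool_rot: [-0.195, 1.562, 0.196]
ft_force: [0.6, 0.8, -0.0]
grip_width: 0.999
xyz units [  0.557 -12.424   1.83 ] jaw 14.3 twist 11.25 pos [0.3411 0.3061 0.2224] j [-0.98 -0.09  0.18  1.91  0.02  1.33 -0.56] F [ 0.6  0.8 -0. ] w 0.999 t 0.8167
```

```bash

python3 -m creep '[{"fingers":0.6,"x":0,"y":-12.42,"z":1.83,"twist":11.3},{"fingers":0.6,"x":0,"y":-12.42,"z":1.83,"twist":11.3},{"fingers":0.6,"x":0,"y":-12.42,"z":1.83,"twist":11.3},{"fingers":0.6,"x":0,"y":-12.42,"z":1.83,"twist":11.3},{"fingers":0.6,"x":0,"y":-12.42,"z":1.83,"twist":11.3},{"fingers":0.6,"x":0,"y":-12.42,"z":1.83,"twist":11.3},{"fingers":0.6,"x":0,"y":-12.42,"z":1.83,"twist":11.3},{"fingers":0.6,"x":0,"y":-12.42,"z":1.83,"twist":11.3},{"fingers":0.6,"x":0,"y":-12.42,"z":1.83,"twist":11.3},{"fingers":0.6,"x":0,"y":-12.42,"z":1.83,"twist":11.3},{"fingers":0.6,"x":0,"y":-12.42,"z":1.83,"twist":11.3},{"fingers":0.6,"x":0,"y":-12.42,"z":1.83,"twist":11.3},{"fingers":0.6,"x":0,"y":-12.42,"z":1.83,"twist":11.3},{"fingers":0.6,"x":0,"y":-12.42,"z":1.83,"twist":11.3}]' 40; python3 -c "
from h import *
go(.5345,-.1575,.2,-42)
snap('wrist','w1');snap('top','t1')"
```

```text
time: 1.98
position: [0.5365, -0.1573, 0.2219]
tool_rot: [0.574, 1.494, -0.579]
ft_force: [0.1, 0.6, -0.1]
grip_width: 0.6
xyz units [ 0.548 -0.037 -0.034] jaw -42.2 twist -0.05 pos [ 0.5365 -0.1573  0.2219] j [-0.43  0.15  0.74  1.7  -0.1   1.33 -0.41] F [ 0.1  0.6 -0.1] w 0.6 t 1.9833
```

View pics/w1.png

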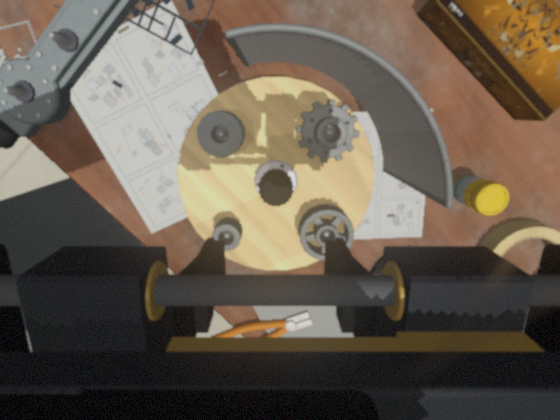

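View pics/t1.png

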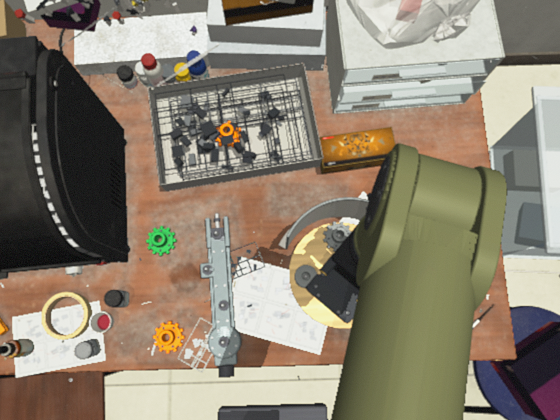

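```bash
python3 - <<'E'
from h import *
im=np.load('pics/w1.npz')
print(ray(im,277,187,.066), pts(im)[187,277])
for n,p in dict(spr=(330,131),fl=(221,133),pl=(227,233),idl=(327,235)).items(): print(n,ray(im,*p,.056 if n!='spr' else .066).round(4))
E
```

```text
[ 0.54041932 -0.1571936   0.066     ] [ 0.54103597 -0.15646891  0.07017083]
spr [ 0.6125 -0.1508  0.066 ]
fl [ 0.5347 -0.0835  0.056 ]
pl [ 0.4674 -0.1603  0.056 ]
idl [ 0.5432 -0.2321  0.056 ]
```

```bash
python3 - <<'E'
from h import *
im=np.load('pics/side0.npz')
print(ray(im,221.5,253.5,.066))
for n,(p,h) in dict(spr=((455,347),.066),fl=((304,275),.056),pl=((153,383),.056),idl=((302,481),.056),tdr=((131,120),.05),tfl=((241,120),.05),tpl=((360,92),.05)).items():
  print(n,ray(im,p[0]/3.7+140-.4,p[1]/3.7+160-.4,h).round(4))
E
```

```text
[ 0.53767314 -0.15343758  0.066     ]
spr [ 0.6129 -0.1565  0.066 ]
fl [ 0.5326 -0.0838  0.056 ]
pl [ 0.4642 -0.1651  0.056 ]
idl [ 0.5419 -0.2336  0.056 ]
tdr [0.4125 0.0836 0.05  ]
tfl [0.4815 0.0805 0.05  ]
tpl [0.5547 0.1103 0.05  ]
```

```bash
python3 -c "
from h import *
go(.5372,-.157,.044,-42)"
python3 -m creep '[{"fingers":0.6,"x":1,"y":-0.02,"z":0,"twist":0},{"fingers":0.6,"x":2,"y":-0.02,"z":0,"twist":0},{"fingers":0.6,"x":3,"y":-0.02,"z":0,"twist":0},{"fingers":0.6,"x":3.8,"y":-0.02,"z":0,"twist":0},{"fingers":0.6,"x":4.2,"y":-0.02,"z":0,"twist":0},{"fingers":0.6,"x":4.42,"y":-0.02,"z":0,"twist":0},{"fingers":0.6,"x":4.42,"y":-0.02,"z":0,"twist":0},{"fingers":0.6,"x":4.42,"y":-0.02,"z":0,"twist":0}]' 20; python3 -c "
from h import *
go(.5372,-.157,.044,-42)
snap('wrist','w2')"
```

```text
xyz units [ 4.451 -0.063  0.084] jaw -41.9 twist 0.03 pos [ 0.5366 -0.153   0.222 ] j [-0.43  0.14  0.74  1.71 -0.1   1.33 -0.41] F [-0.9  0.2 -0.5] w 0.595 t 2.0833
time: 2.75
position: [0.537, -0.1535, 0.0466]
tool_rot: [0.571, 1.494, -0.57]
ft_force: [-0.1, 0.7, -0.3]
grip_width: 0.598
xyz units [ 0.064 -0.062  0.061] jaw -41.8 twist 0.04 pos [ 0.537  -0.1535  0.0466] j [-0.36  0.34  0.69  1.9  -0.26  1.   -0.29] F [-0.1  0.7 -0.3] w 0.598 t 2.75
```

View pics/w2.png

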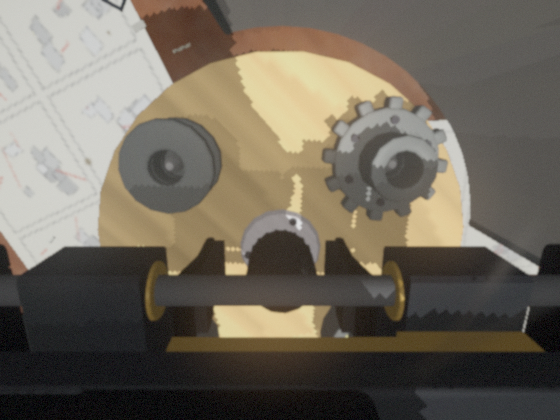

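```bash

python3 -m creep '[{"fingers":0.6,"x":0.06,"y":-0.05,"z":0.05,"twist":0},{"fingers":0.6,"x":0.06,"y":-0.05,"z":0.05,"twist":0},{"fingers":0.3,"x":0.06,"y":-0.05,"z":0.05,"twist":0},{"fingers":0.3,"x":0.06,"y":-0.05,"z":0.05,"twist":0},{"fingers":0.3,"x":0.06,"y":-0.05,"z":0.05,"twist":0},{"fingers":0.3,"x":0.06,"y":-0.05,"z":0.05,"twist":0},{"fingers":0.3,"x":0.06,"y":-0.05,"z":0.05,"twist":0},{"fingers":0.3,"x":0.06,"y":-0.05,"z":0.05,"twist":0}]' 12; python3 -c "
from h import *
go(.5372,-.157,.044,-42)"
```

```text
time: 3.47
position: [0.5374, -0.1581, 0.0436]
tool_rot: [0.572, 1.492, -0.572]
ft_force: [3.1, -2.3, -2.0]
grip_width: 0.378
xyz units [-0.009  0.018 -0.022] jaw -41.9 twist 0.02 pos [ 0.5374 -0.1581  0.0436] j [-0.36  0.34  0.69  1.89 -0.26  0.99 -0.28] F [ 3.1 -2.3 -2. ] w 0.378 t 3.4667
```

```bash

python3 -m creep '[{"fingers":0.3,"x":0.06,"y":0,"z":0,"twist":0},{"fingers":0.3,"twist":-1.2},{"fingers":0.3,"twist":-2.4},{"fingers":0.3,"twist":-3.6},{"fingers":0.3,"twist":-4.8},{"fingers":0.3,"twist":-6},{"fingers":0.3,"twist":-7.2},{"fingers":0.3,"twist":-8.4},{"fingers":0.3,"twist":-9.6},{"fingers":0.3,"twist":-10.8},{"fingers":0.3,"twist":-12},{"fingers":0.3,"twist":-13.2},{"fingers":0.3,"twist":-14.4},{"fingers":0.3,"twist":-15.6},{"fingers":0.3,"twist":-16.8},{"fingers":0.3,"twist":-18},{"fingers":0.3,"twist":-19.2},{"fingers":0.3,"twist":-20.4},{"fingers":0.3,"twist":-20.4},{"fingers":0.3,"twist":-20.4}]' 30; python3 -c "
from h import *
go(.5372,-.157,.044,60)
snap('wrist','w3')"
```

```text
xyz units [-0.009  0.018 -0.022] jaw -41.9 twist 15.62 pos [ 0.5374 -0.1581  0.0436] j [-0.36  0.34  0.69  1.89 -0.26  0.99 -0.28] F [ 3.1 -2.3 -2. ] w 0.378 t 3.4667$[1]: bad value
```

View pics/w3.png

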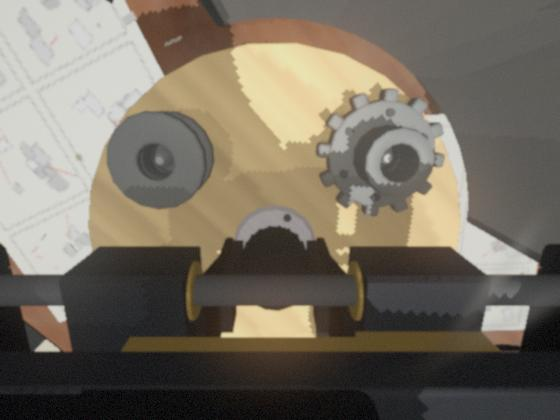

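Rows need all keys; nothing moved. The jaws hold the knob at (275,260).

```bash

python3 -m creep '[{"fingers":0.3,"x":0,"y":0,"z":0,"twist":0},{"fingers":0.3,"x":0,"y":0,"z":0,"twist":-1.2},{"fingers":0.3,"x":0,"y":0,"z":0,"twist":-2.4},{"fingers":0.3,"x":0,"y":0,"z":0,"twist":-3.6},{"fingers":0.3,"x":0,"y":0,"z":0,"twist":-4.8},{"fingers":0.3,"x":0,"y":0,"z":0,"twist":-6},{"fingers":0.3,"x":0,"y":0,"z":0,"twist":-7.2},{"fingers":0.3,"x":0,"y":0,"z":0,"twist":-8.4},{"fingers":0.3,"x":0,"y":0,"z":0,"twist":-9.6},{"fingers":0.3,"x":0,"y":0,"z":0,"twist":-10.8},{"fingers":0.3,"x":0,"y":0,"z":0,"twist":-12},{"fingers":0.3,"x":0,"y":0,"z":0,"twist":-13.2},{"fingers":0.3,"x":0,"y":0,"z":0,"twist":-14.4},{"fingers":0.3,"x":0,"y":0,"z":0,"twist":-15.6},{"fingers":0.3,"x":0,"y":0,"z":0,"twist":-16.8},{"fingers":0.3,"x":0,"y":0,"z":0,"twist":-18},{"fingers":0.3,"x":0,"y":0,"z":0,"twist":-19.2},{"fingers":0.3,"x":0,"y":0,"z":0,"twist":-20.4},{"fingers":0.3,"x":0,"y":0,"z":0,"twist":-20.4},{"fingers":0.3,"x":0,"y":0,"z":0,"twist":-20.4}]' 30; python3 -c "
from h import *
go(.5372,-.157,.044,60)
snap('wrist','w3')"
```

```text
time: 5.18
position: [0.5363, -0.1583, 0.0436]
tool_rot: [-0.815, 1.413, 0.814]
ft_force: [0.5, -3.1, 1.8]
grip_width: 0.368
xyz units [-0.011 -0.004  0.039] jaw 59.9 twist -0.02 pos [ 0.5363 -0.1583  0.0436] j [-0.1   0.3   0.39  1.89 -0.14  0.98  1.4 ] F [ 0.5 -3.1  1.8] w 0.368 t 5.1833
```

View pics/w3.png

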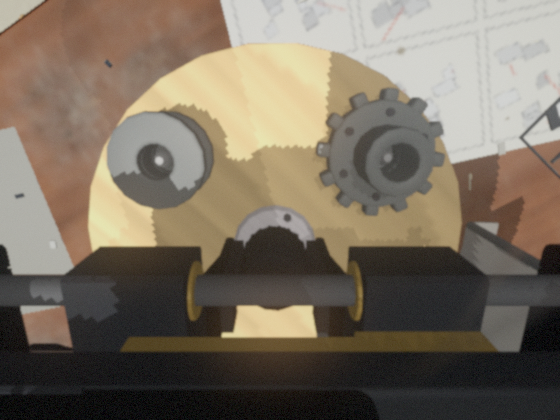

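```bash

python3 -m creep '[{"fingers":0.65,"x":0,"y":0,"z":0,"twist":0},{"fingers":0.65,"x":0,"y":0,"z":0,"twist":0},{"fingers":0.65,"x":0,"y":0,"z":0,"twist":0},{"fingers":0.65,"x":-1,"y":0,"z":0,"twist":0},{"fingers":0.65,"x":-2,"y":0,"z":0,"twist":-2},{"fingers":0.65,"x":-2.8,"y":-0.4,"z":0,"twist":-4},{"fingers":0.65,"x":-3.5,"y":-0.8,"z":0,"twist":-6},{"fingers":0.65,"x":-3.5,"y":-1,"z":0,"twist":-6},{"fingers":0.65,"x":-3.5,"y":-1,"z":0,"twist":-6},{"fingers":0.65,"x":-3.5,"y":-1,"z":0,"twist":-6}]' 30; python3 -c "
from h import *
go(.5173,-.0865,.2,90)
snap('wrist','w4');snap('top','t4')"
```

```text
time: 6.07
position: [0.5707, -0.1767, 0.1825]
tool_rot: [-1.208, 1.21, 1.211]
ft_force: [-0.9, -0.8, -1.0]
grip_width: 0.647
xyz units [-0.432  1.335  2.256] jaw 90.0 twist 0.0 pos [ 0.5707 -0.1767  0.1825] j [-0.05  0.24  0.36  1.65 -0.09  1.27  1.9 ] F [-0.9 -0.8 -1. ] w 0.647 t 6.0667
```

View pics/w4.png

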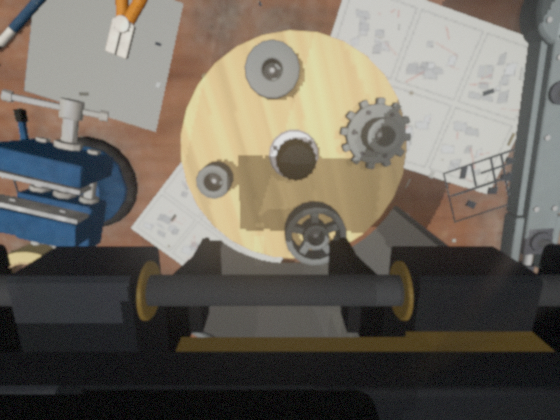

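View pics/t4.png

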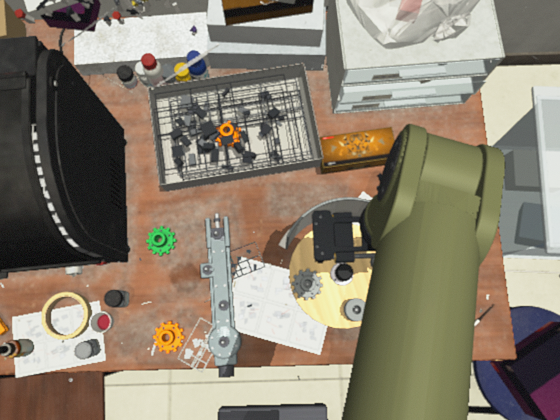

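```bash
cat >> h.py <<'E'
def top(im,u,v,h,r0,dbg=True):
    """centre of raised disc top (height h, radius r0) seeded at pixel u,v"""
    P=pts(im);c0=ray(im,u,v,h)[:2]
    for _ in range(3):
        g=(np.linalg.norm(P[...,:2]-c0,axis=2)<r0+.008)&(abs(P[...,2]-h-off(im))<.007)
        n,l,st,ce=cv2.connectedComponentsWithStats(g.astype(np.uint8))
        if n<2: return None
        k=1+np.argmax(st[1:,4]); v_,u_=np.nonzero(l==k)
        (cu,cv),rr=cv2.minEnclosingCircle(np.c_[u_,v_].astype(np.float32)); c0=ray(im,cu,cv,h)[:2]
        m=ray(im,u_.mean(),v_.mean(),h)[:2]
    edge=ray(im,cu+rr,cv,h)[:2]
    return c0.round(4),m.round(4),'r',np.linalg.norm(edge-c0).round(4),'n',len(u_)
def off(im): return 0.0
E
python3 - <<'E'
from h import *
im=np.load('pics/w4.npz');P=pts(im)
print('z knob',P[158,296],'disc',P[60,330],'spr',P[125,395])
print('knob',top(im,296,158,.066,.0165))
print('spr',top(im,384,134,.066,.015))
print('fl',top(im,272,68,.056,.0225))
print('pl',top(im,214,180,.056,.0155))
print('idl',top(im,316,232,.054,.029))
im=np.load('pics/t4.npz');print('top'); print('knob',top(im,343,272,.066,.0165));print('spr',top(im,306,282,.066,.015))
im=np.load('pics/top0.npz');print('top'); print('knob',top(im,343,272,.066,.0165))
E
```

```text
z knob [ 0.53488006 -0.1585102   0.07055184] disc [ 0.45435657 -0.12684869  0.02457597] spr [ 0.50876017 -0.07846295  0.06621989]
knob (array([ 0.5367, -0.1584]), array([ 0.5369, -0.1583]), 'r', np.float64(0.0173), 'n', 1275)
spr (array([ 0.5167, -0.087 ]), array([ 0.5168, -0.0869]), 'r', np.float64(0.0158), 'n', 847)
fl (array([ 0.4648, -0.1784]), array([ 0.4648, -0.1782]), 'r', np.float64(0.0237), 'n', 2234)
pl (array([ 0.5565, -0.2296]), array([ 0.5568, -0.2298]), 'r', np.float64(0.0156), 'n', 757)
idl (array([ 0.6078, -0.1384]), array([ 0.6066, -0.1407]), 'r', np.float64(0.0286), 'n', 1896)
top
knob (array([ 0.5345, -0.1575]), array([ 0.5344, -0.1577]), 'r', np.float64(0.017), 'n', 234)
spr (array([ 0.5144, -0.0852]), array([ 0.5142, -0.0849]), 'r', np.float64(0.0147), 'n', 135)
top
knob (array([ 0.5345, -0.157 ]), array([ 0.5344, -0.1573]), 'r', np.float64(0.0171), 'n', 230)
```

```bash
python3 -c "
from h import *
go(.5167,-.087,.045,90)"
python3 -m creep '[{"fingers":0.5,"x":0,"y":0.7,"z":0.8,"twist":0},{"fingers":0.5,"x":0,"y":1.35,"z":1.6,"twist":0},{"fingers":0.5,"x":0,"y":1.35,"z":2.24,"twist":0},{"fingers":0.5,"x":0.4,"y":1.35,"z":2.24,"twist":0},{"fingers":0.5,"x":1.4,"y":1.35,"z":2.24,"twist":0},{"fingers":0.5,"x":1.8,"y":1.35,"z":2.24,"twist":0},{"fingers":0.5,"x":1.8,"y":1.35,"z":2.24,"twist":0},{"fingers":0.5,"x":1.8,"y":1.35,"z":2.24,"twist":0},{"fingers":0.5,"x":1.8,"y":1.35,"z":2.24,"twist":0}]' 20; python3 -c "
from h import *
go(.5167,-.087,.045,90)"
```

```text
xyz units [3.424 1.317 2.231] jaw 90.0 twist -0.01 pos [ 0.5698 -0.1764  0.1816] j [-0.05  0.24  0.36  1.66 -0.09  1.27  1.9 ] F [-0.3  0.1  0.1] w 0.651 t 6.1667
time: 6.92
position: [0.5175, -0.088, 0.1122]
tool_rot: [-1.21, 1.208, 1.209]
ft_force: [0.2, -0.8, 0.3]
grip_width: 0.5
xyz units [1.679 0.02  0.024] jaw 90.1 twist 0.01 pos [ 0.5175 -0.088   0.1122] j [-0.16  0.14  0.3   1.91 -0.05  1.1   1.73] F [ 0.2 -0.8  0.3] w 0.5 t 6.9167
```

```bash

python3 -m creep '[{"fingers":0.5,"x":0.6,"y":0.02,"z":0.02,"twist":0},{"fingers":0.5,"x":1.2,"y":0.02,"z":0.02,"twist":0},{"fingers":0.5,"x":1.6,"y":0.02,"z":0.02,"twist":0},{"fingers":0.5,"x":1.68,"y":0.02,"z":0.02,"twist":0},{"fingers":0.5,"x":1.68,"y":0.02,"z":0.02,"twist":0},{"fingers":0.25,"x":1.68,"y":0.02,"z":0.02,"twist":0},{"fingers":0.25,"x":1.68,"y":0.02,"z":0.02,"twist":0},{"fingers":0.25,"x":1.68,"y":0.02,"z":0.02,"twist":0},{"fingers":0.25,"x":1.68,"y":0.02,"z":0.02,"twist":0},{"fingers":0.25,"x":1.68,"y":0.02,"z":0.02,"twist":0}]' 20; python3 -c "
from h import *
go(.5167,-.087,.11,90)"
```

```text
time: 7.75
position: [0.5175, -0.0872, 0.0456]
tool_rot: [-1.212, 1.206, 1.209]
ft_force: [-0.5, 0.8, 7.0]
grip_width: 0.332
xyz units [-1.61   0.016  0.004] jaw 90.1 twist 0.02 pos [ 0.5175 -0.0872  0.0456] j [-0.15  0.22  0.3   1.97 -0.08  0.96  1.76] F [-0.5  0.8  7. ] w 0.332 t 7.75
```

```bash

python3 -m creep '[{"fingers":0.25,"x":-0.6,"y":0,"z":0,"twist":0},{"fingers":0.25,"x":-1.4,"y":0,"z":0,"twist":0},{"fingers":0.25,"x":-2,"y":0,"z":0.4,"twist":0},{"fingers":0.25,"x":-2,"y":0.5,"z":1.2,"twist":0},{"fingers":0.25,"x":-2,"y":1.0,"z":2.0,"twist":0},{"fingers":0.25,"x":-2,"y":1.6,"z":2.8,"twist":0},{"fingers":0.25,"x":-2,"y":2.1,"z":3.6,"twist":0},{"fingers":0.25,"x":-2,"y":2.4,"z":4.1,"twist":0},{"fingers":0.25,"x":-2,"y":2.4,"z":4.16,"twist":0},{"fingers":0.25,"x":-2,"y":2.4,"z":4.16,"twist":0},{"fingers":0.25,"x":-2,"y":2.4,"z":4.16,"twist":0},{"fingers":0.25,"x":-2,"y":2.4,"z":4.16,"twist":0}]' 25; python3 -c "
from h import *
go(.4117,.0799,.11,90)
snap('top','t5');snap('side','s5')"
```

```text
time: 8.75
position: [0.4205, 0.0778, 0.1242]
tool_rot: [-1.209, 1.209, 1.209]
ft_force: [0.6, -0.1, -0.7]
grip_width: 0.329
xyz units [0.354 0.221 0.053] jaw 90.0 twist -0.0 pos [0.4205 0.0778 0.1242] j [-0.37 -0.08  0.12  2.1   0.01  1.12  1.32] F [ 0.6 -0.1 -0.7] w 0.329 t 8.75
```

View pics/t5.png

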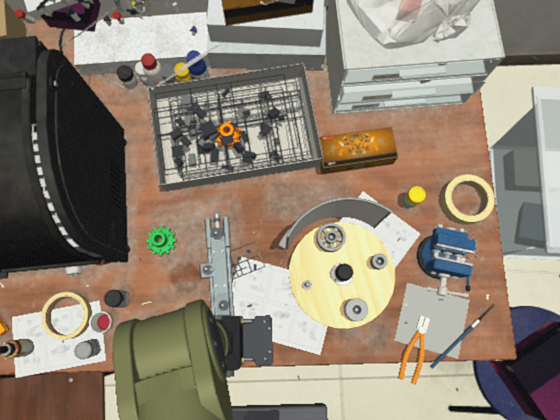

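View pics/s5.png

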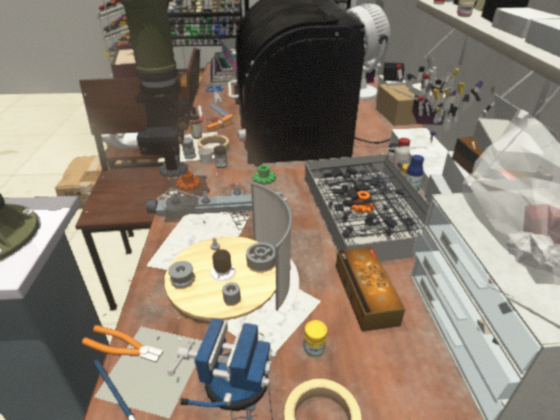

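```bash

python3 -m creep '[{"fingers":0.25,"x":0.3,"y":0.2,"z":0.05,"twist":0},{"fingers":0.25,"x":0.6,"y":0.2,"z":0.05,"twist":0},{"fingers":0.25,"x":0.8,"y":0.2,"z":0.05,"twist":0},{"fingers":0.25,"x":0.8,"y":0.2,"z":0.05,"twist":0},{"fingers":0.25,"x":0.8,"y":0.2,"z":0.05,"twist":0},{"fingers":0.25,"x":0.8,"y":0.2,"z":0.05,"twist":0}]' 25; python3 -c "
from h import *
go(.4125,.0799,.045,90)
im=snap('side','s6');cv2.imwrite('pics/s6c.png',cv2.resize(im['pixels'][120:230,120:270,::-1],None,fx=5,fy=5,interpolation=cv2.INTER_CUBIC))"
```

```text
time: 9.35
position: [0.4126, 0.0808, 0.0926]
tool_rot: [-1.21, 1.208, 1.21]
ft_force: [-0.5, -0.7, -1.1]
grip_width: 0.333
xyz units [ 1.191  0.004 -0.023] jaw 90.1 twist 0.01 pos [0.4126 0.0808 0.0926] j [-0.37 -0.06  0.11  2.15  0.01  1.05  1.31] F [-0.5 -0.7 -1.1] w 0.333 t 9.35
```

View pics/s6c.png

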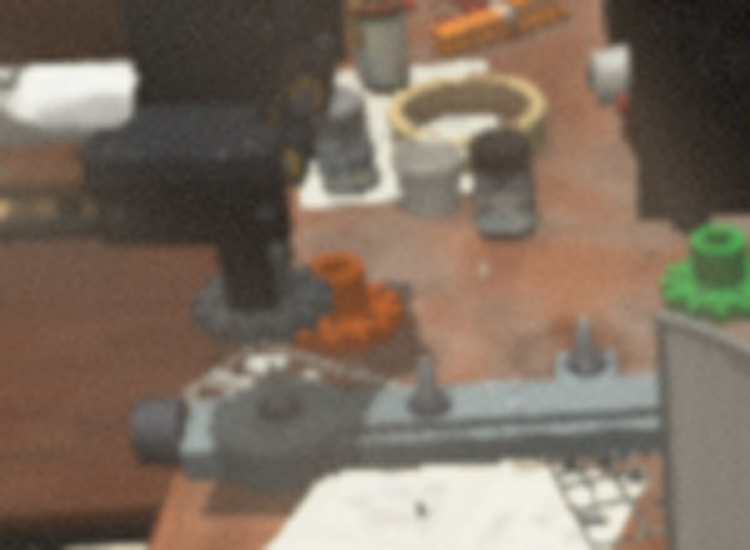

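```bash
python3 - <<'E'
from h import *
im=np.load('pics/s6.npz')
for u in (262,263,266): print(ray(im,u/5+120-.4,306/5+120-.4,.083).round(4))
print(ray(im,277/5+120-.4,390/5+120-.4,.045), 'tips', ray(im,428/5+120-.4,355/5+120-.4,.05).round(4),ray(im,584/5+120-.4,320/5+120-.4,.05).round(4))
E
```

```text
[0.4114 0.0795 0.083 ]
[0.4118 0.0795 0.083 ]
[0.4132 0.0794 0.083 ]
[0.41432412 0.06776278 0.045     ] tips [0.4819 0.0866 0.05  ] [0.5534 0.1142 0.05  ]
```

```bash

python3 -m creep '[{"fingers":0.25,"x":0.3,"y":0,"z":-0.02,"twist":0},{"fingers":0.25,"x":0.6,"y":0,"z":-0.02,"twist":0},{"fingers":0.25,"x":0.8,"y":0,"z":-0.02,"twist":0},{"fingers":0.25,"x":0.95,"y":0,"z":-0.02,"twist":0},{"fingers":0.25,"x":1.1,"y":0,"z":-0.02,"twist":0},{"fingers":0.25,"x":1.18,"y":0,"z":-0.02,"twist":0},{"fingers":0.25,"x":1.18,"y":0,"z":-0.02,"twist":0},{"fingers":0.25,"x":1.18,"y":0,"z":-0.02,"twist":0}]' 25; python3 -c "
from h import *
go(.4125,.0799,.0436,90)"
```

```text
time: 10.07
position: [0.4121, 0.0803, 0.0451]
tool_rot: [-1.211, 1.208, 1.21]
ft_force: [-1.0, -0.1, -0.3]
grip_width: 0.332
xyz units [ 0.037 -0.01  -0.01 ] jaw 90.1 twist 0.02 pos [0.4121 0.0803 0.0451] j [-0.37  0.01  0.11  2.2  -0.    0.94  1.32] F [-1.  -0.1 -0.3] w 0.332 t 10.0667
```

```bash

python3 -m creep '[{"fingers":0.25,"x":0.04,"y":0,"z":0,"twist":0},{"fingers":0.5,"x":0.04,"y":0,"z":0,"twist":0},{"fingers":0.5,"x":0.04,"y":0,"z":0,"twist":0},{"fingers":0.5,"x":0.04,"y":0,"z":0,"twist":0},{"fingers":0.5,"x":-0.6,"y":0,"z":0,"twist":0},{"fingers":0.5,"x":-1.4,"y":0,"z":0,"twist":0},{"fingers":0.8,"x":-2,"y":0,"z":-0.7,"twist":0},{"fingers":0.8,"x":-2,"y":-0.4,"z":-1.6,"twist":0},{"fingers":0.8,"x":-2,"y":-0.9,"z":-2.5,"twist":0},{"fingers":0.8,"x":-2,"y":-1.3,"z":-3.4,"twist":0},{"fingers":0.8,"x":-2,"y":-1.3,"z":-4.3,"twist":0},{"fingers":0.8,"x":-2,"y":-1.3,"z":-5.2,"twist":0},{"fingers":0.8,"x":-2,"y":-1.3,"z":-6,"twist":0},{"fingers":0.8,"x":-2,"y":-1.3,"z":-6.46,"twist":0},{"fingers":0.8,"x":-2,"y":-1.3,"z":-6.46,"twist":0},{"fingers":0.8,"x":-2,"y":-1.3,"z":-6.46,"twist":0},{"fingers":0.8,"x":-2,"y":-1.3,"z":-6.46,"twist":0}]' 20; python3 -c "
from h import *
go(.4648,-.1784,.033,90)
im=snap('top','t7');c=lambda a,b,d,e:cv2.resize(im['pixels'][b:e,a:d,::-1],None,fx=4,fy=4,interpolation=cv2.INTER_CUBIC)
cv2.imwrite('pics/t7c.png',c(190,210,260,360));snap('side','s7')
s=np.load('pics/s7.npz');cv2.imwrite('pics/s7c.png',cv2.resize(s['pixels'][160:230,120:270,::-1],None,fx=5,fy=5,interpolation=cv2.INTER_CUBIC))"
```

```text
time: 11.48
position: [0.4646, -0.1768, 0.1249]
tool_rot: [-1.211, 1.207, 1.212]
ft_force: [0.3, 0.8, 0.2]
grip_width: 0.799
xyz units [ 2.297 -0.006 -0.042] jaw 90.2 twist 0.03 pos [ 0.4646 -0.1768  0.1249] j [-0.09  0.07  0.42  1.96 -0.03  1.12  1.91] F [0.3 0.8 0.2] w 0.799 t 11.4833
```

View pics/t7c.png

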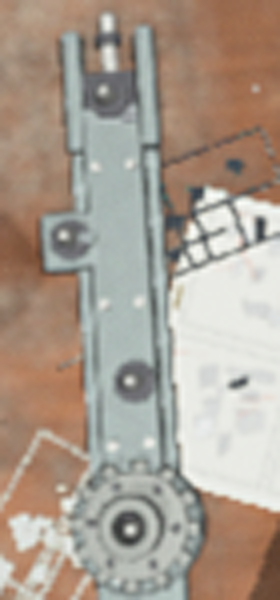

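View pics/s7c.png

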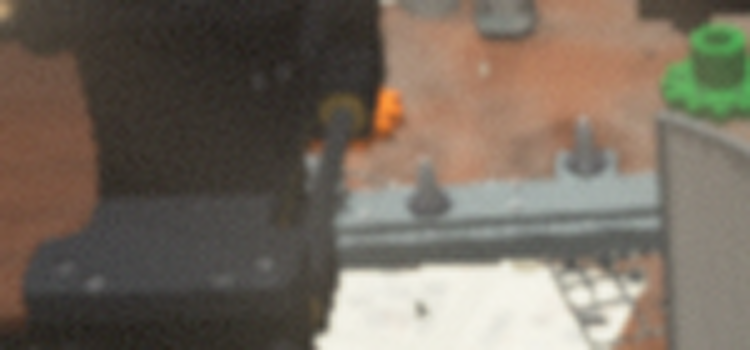

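```bash
python3 -c "
from h import *
im=np.load('pics/t7.npz');P=pts(im);print('spr seat',top(im,222,341,.064,.015));g=P[336:347,217:228,2];print(np.sort(g.ravel())[-20:].mean(), 'beam',np.median(P[275:295,214:222,2]))"
python3 -m creep '[{"fingers":0.8,"x":0.6,"y":-0.01,"z":-0.04,"twist":0},{"fingers":0.8,"x":1.4,"y":-0.01,"z":-0.04,"twist":0},{"fingers":0.8,"x":2,"y":-0.01,"z":-0.04,"twist":0},{"fingers":0.8,"x":2.25,"y":-0.01,"z":-0.04,"twist":0},{"fingers":0.8,"x":2.28,"y":-0.01,"z":-0.04,"twist":0},{"fingers":0.8,"x":2.28,"y":-0.01,"z":-0.04,"twist":0},{"fingers":0.4,"x":2.28,"y":-0.01,"z":-0.04,"twist":0},{"fingers":0.4,"x":2.28,"y":-0.01,"z":-0.04,"twist":0},{"fingers":0.4,"x":2.28,"y":-0.01,"z":-0.04,"twist":0},{"fingers":0.4,"x":2.28,"y":-0.01,"z":-0.04,"twist":0},{"fingers":0.4,"x":2.28,"y":-0.01,"z":-0.04,"twist":0},{"fingers":0.4,"x":2.28,"y":-0.01,"z":-0.04,"twist":0}]' 20; python3 -c "
from h import *
go(.4648,-.1784,.11,90)"
```

```text
spr seat (array([0.4099, 0.0801]), array([0.4102, 0.0806]), 'r', np.float64(0.0153), 'n', 146)
0.06551883276252453 beam 0.024495669672789766
time: 12.58
position: [0.4653, -0.1797, 0.0344]
tool_rot: [-1.211, 1.208, 1.21]
ft_force: [-0.4, 0.4, 3.6]
grip_width: 0.498
xyz units [-1.891  0.01   0.033] jaw 90.1 twist 0.02 pos [ 0.4653 -0.1797  0.0344] j [-0.07  0.19  0.42  2.04 -0.1   0.93  1.97] F [-0.4  0.4  3.6] w 0.498 t 12.5833
```

```bash

python3 -m creep '[{"fingers":0.4,"x":-0.6,"y":0,"z":0,"twist":0},{"fingers":0.4,"x":-1.4,"y":0,"z":0,"twist":0},{"fingers":0.4,"x":-2,"y":0,"z":0.7,"twist":0},{"fingers":0.4,"x":-2,"y":-0.1,"z":1.6,"twist":0},{"fingers":0.4,"x":-2,"y":-0.2,"z":2.5,"twist":0},{"fingers":0.4,"x":-2,"y":-0.3,"z":3.4,"twist":0},{"fingers":0.4,"x":-2,"y":-0.42,"z":4.3,"twist":0},{"fingers":0.4,"x":-2,"y":-0.42,"z":5.2,"twist":0},{"fingers":0.4,"x":-2,"y":-0.42,"z":6,"twist":0},{"fingers":0.4,"x":-2,"y":-0.42,"z":6.49,"twist":0},{"fingers":0.4,"x":-2,"y":-0.42,"z":6.49,"twist":0},{"fingers":0.4,"x":-2,"y":-0.42,"z":6.49,"twist":0},{"fingers":0.4,"x":-2,"y":-0.42,"z":6.49,"twist":0}]' 25; python3 -c "
from h import *
go(.4823,.08,.034,90)
im=snap('side','s8');cv2.imwrite('pics/s8c.png',cv2.resize(im['pixels'][120:230,120:270,::-1],None,fx=5,fy=5,interpolation=cv2.INTER_CUBIC))
snap('wrist','w8')"
```

```text
time: 13.67
position: [0.481, 0.0789, 0.1136]
tool_rot: [-1.21, 1.21, 1.21]
ft_force: [0.7, 0.1, -0.3]
grip_width: 0.5
xyz units [ 1.989 -0.032  0.028] jaw 90.1 twist 0.01 pos [0.481  0.0789 0.1136] j [-0.39  0.06  0.18  1.99 -0.01  1.1   1.37] F [ 0.7  0.1 -0.3] w 0.5 t 13.6667
```

View pics/s8c.png

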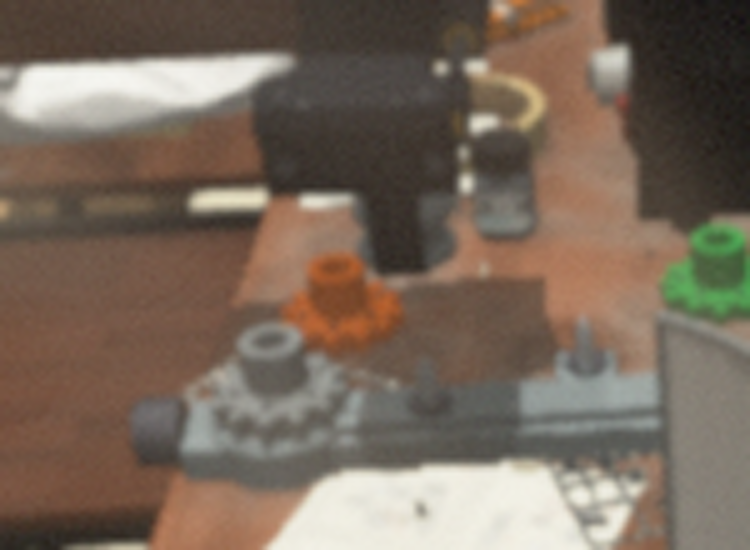

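View pics/w8.png

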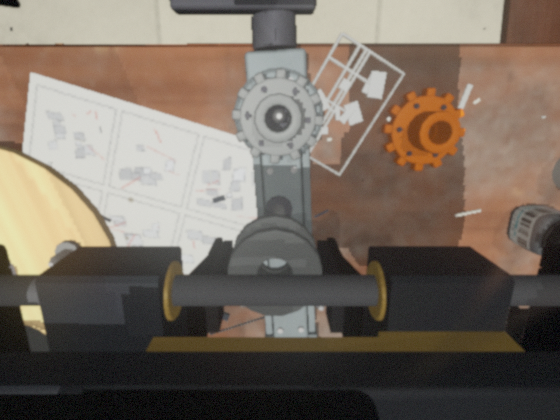

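```bash

python3 -m creep '[{"fingers":0.4,"x":0.6,"y":-0.02,"z":0.02,"twist":0},{"fingers":0.4,"x":1.1,"y":-0.02,"z":0.02,"twist":0},{"fingers":0.4,"x":1.4,"y":-0.02,"z":0.02,"twist":0},{"fingers":0.4,"x":1.6,"y":-0.02,"z":0.02,"twist":0},{"fingers":0.4,"x":1.75,"y":-0.02,"z":0.02,"twist":0},{"fingers":0.4,"x":1.9,"y":-0.02,"z":0.02,"twist":0},{"fingers":0.4,"x":1.97,"y":-0.02,"z":0.02,"twist":0},{"fingers":0.4,"x":1.97,"y":-0.02,"z":0.02,"twist":0},{"fingers":0.4,"x":1.97,"y":-0.02,"z":0.02,"twist":0}]' 25; python3 -c "
from h import *
go(.4823,.08,.0324,90)"
```

```text
time: 14.52
position: [0.4824, 0.0808, 0.0354]
tool_rot: [-1.211, 1.208, 1.21]
ft_force: [0.8, -0.3, -1.1]
grip_width: 0.505
xyz units [ 0.074  0.001 -0.019] jaw 90.1 twist 0.02 pos [0.4824 0.0808 0.0354] j [-0.38  0.16  0.18  2.05 -0.04  0.93  1.38] F [ 0.8 -0.3 -1.1] w 0.505 t 14.5167
```

```bash

python3 -m creep '[{"fingers":0.4,"x":0.05,"y":0,"z":0,"twist":0},{"fingers":0.4,"x":0.05,"y":0,"z":0,"twist":0},{"fingers":0.62,"x":0.05,"y":0,"z":0,"twist":0},{"fingers":0.62,"x":0.05,"y":0,"z":0,"twist":0},{"fingers":0.62,"x":0.05,"y":0,"z":0,"twist":0},{"fingers":0.62,"x":-0.6,"y":0,"z":0,"twist":0},{"fingers":0.62,"x":-1.4,"y":0,"z":0,"twist":0},{"fingers":0.6,"x":-2.2,"y":0,"z":-0.7,"twist":0},{"fingers":0.6,"x":-2.2,"y":-0.4,"z":-1.6,"twist":0},{"fingers":0.6,"x":-2.2,"y":-0.4,"z":-2.5,"twist":0},{"fingers":0.6,"x":-2.2,"y":-0.4,"z":-3.4,"twist":0},{"fingers":0.6,"x":-2.2,"y":-0.4,"z":-4.3,"twist":0},{"fingers":0.6,"x":-2.2,"y":-0.4,"z":-5,"twist":0},{"fingers":0.6,"x":-2.2,"y":-0.4,"z":-5,"twist":0}]' 20; python3 -c "
from h import *
go(.5565,-.2296,.033,90)
im=snap('top','t9');P=pts(im)
v=P[225:290,415:480].reshape(-1,3);v=v[v[:,2]>.09];print('vise',len(v),v.min(0) if len(v) else 0,v.max(0) if len(v) else 0)
print('fl seat',P[300:310,217:228,2].max(),np.sort(P[298:312,215:230,2].ravel())[-60:].mean(),top(im,222,304,.054,.0225))
snap('wrist','w9')
"
```

```text
time: 15.68
position: [0.4976, -0.1268, 0.1236]
tool_rot: [-1.207, 1.215, 1.201]
ft_force: [0.2, 0.2, 0.3]
grip_width: 0.602
xyz units [ 2.275 -1.489 -2.551] jaw 89.6 twist -0.09 pos [ 0.4976 -0.1268  0.1236] j [-0.16  0.1   0.37  1.92 -0.04  1.12  1.8 ] F [0.2 0.2 0.3] w 0.602 t 15.6833
vise 1701 [ 0.45034777 -0.40639174  0.09003204] [ 0.6011586  -0.02605143  0.96137515]
fl seat 0.961375150209627 0.08614484874342035 (array([0.4793, 0.0811]), array([0.4791, 0.0812]), 'r', np.float64(0.0225), 'n', 375)
```

View pics/t9.png

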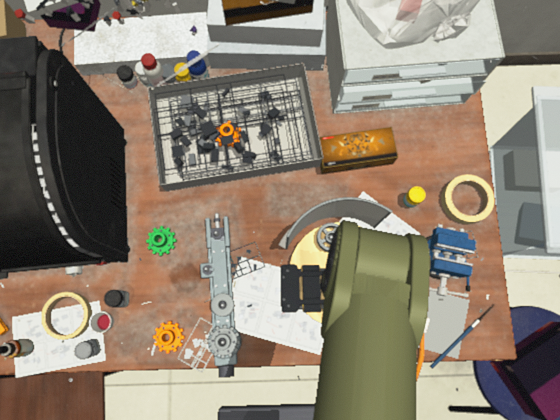

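View pics/w9.png

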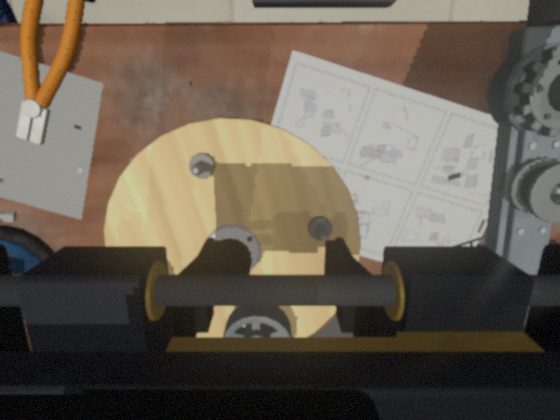

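```bash
python3 -c "
from h import *
im=np.load('pics/top0.npz');P=pts(im)
v=P[225:300,415:480].reshape(-1,3)
for h in (.05,.08,.1):
  w=v[v[:,2]>h];print(h,len(w),w.min(0).round(3) if len(w) else 0,w.max(0).round(3) if len(w) else 0)
im=np.load('pics/w9.npz');P=pts(im);print(P[190,540])
t=np.load('pics/t9.npz');Q=pts(t);q=Q[298:311,214:231,2];print('fl top', np.median(q[(q>.04)&(q<.1)]))
"
```

```text
0.05 2021 [ 0.45  -0.407  0.05 ] [ 0.625 -0.026  0.961]
0.08 1138 [ 0.45  -0.407  0.08 ] [ 0.602 -0.026  0.961]
0.1 34 [ 0.45  -0.026  0.961] [ 0.45  -0.026  0.961]
[0.48007666 0.06564127 0.05404701]
fl top 0.05394666515543728
```

```bash

python3 -m creep '[{"fingers":0.6,"x":0,"y":-0.7,"z":-0.9,"twist":-0.1},{"fingers":0.6,"x":0,"y":-1.4,"z":-1.8,"twist":-0.1},{"fingers":0.6,"x":0,"y":-1.5,"z":-2.55,"twist":-0.1},{"fingers":0.6,"x":0,"y":-1.5,"z":-2.55,"twist":-0.1},{"fingers":0.6,"x":0,"y":-1.5,"z":-2.55,"twist":-0.1},{"fingers":0.6,"x":0,"y":-1.5,"z":-2.55,"twist":-0.1},{"fingers":0.6,"x":0,"y":-1.5,"z":-2.55,"twist":-0.1}]' 20; python3 -c "
from h import *
go(.5565,-.2296,.035,90)
snap('wrist','w10')"
```

```text
time: 16.37
position: [0.5587, -0.2183, 0.1227]
tool_rot: [-1.218, 1.202, 1.22]
ft_force: [-0.9, 0.5, 0.1]
grip_width: 0.599
xyz units [ 2.191  0.059 -0.286] jaw 90.8 twist 0.16 pos [ 0.5587 -0.2183  0.1227] j [-0.03  0.3   0.43  1.72 -0.13  1.16  2.02] F [-0.9  0.5  0.1] w 0.599 t 16.3667
```

View pics/w10.png

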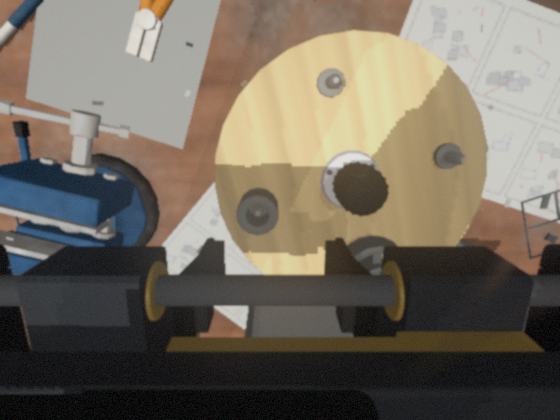

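```bash
python3 -c "
from h import *
im=np.load('pics/w10.npz')
print('pl',top(im,258,211,.056,.0155),'knob',top(im,360,187,.066,.0165))
go(.5565,-.2296,.08,90)"
```

```text
pl (array([ 0.5567, -0.2301]), array([ 0.5567, -0.2301]), 'r', np.float64(0.0154), 'n', 1108) knob (array([ 0.5365, -0.159 ]), array([ 0.5366, -0.159 ]), 'r', np.float64(0.0175), 'n', 1984)
xyz units [ 1.071  0.06  -0.279] jaw 90.8 twist 0.16 pos [ 0.5587 -0.2185  0.1229] j [-0.03  0.3   0.43  1.72 -0.13  1.16  2.02] F [-0.2  0.6 -0.4] w 0.599 t 16.4167
```

```bash

python3 -m creep '[{"fingers":0.6,"x":0.3,"y":0.05,"z":-0.28,"twist":0.1},{"fingers":0.6,"x":0.8,"y":0.05,"z":-0.28,"twist":0.1},{"fingers":0.6,"x":1,"y":0.05,"z":-0.28,"twist":0.1},{"fingers":0.6,"x":1,"y":0.05,"z":-0.28,"twist":0.1},{"fingers":0.6,"x":1,"y":0.05,"z":-0.28,"twist":0.1}]' 20; python3 -c "
from h import *
go(.5567,-.2301,.035,90)"
```

```text
time: 16.83
position: [0.5561, -0.2318, 0.0823]
tool_rot: [-1.21, 1.209, 1.212]
ft_force: [0.1, 0.5, 0.5]
grip_width: 0.601
xyz units [ 1.182 -0.016  0.042] jaw 90.1 twist 0.02 pos [ 0.5561 -0.2318  0.0823] j [-0.01  0.34  0.43  1.75 -0.16  1.08  2.05] F [0.1 0.5 0.5] w 0.601 t 16.8333
```

```bash

python3 -m creep '[{"fingers":0.6,"x":0.6,"y":0,"z":0.04,"twist":0},{"fingers":0.6,"x":1.0,"y":0,"z":0.04,"twist":0},{"fingers":0.6,"x":1.17,"y":0,"z":0.04,"twist":0},{"fingers":0.6,"x":1.17,"y":0,"z":0.04,"twist":0},{"fingers":0.25,"x":1.17,"y":0,"z":0.04,"twist":0},{"fingers":0.25,"x":1.17,"y":0,"z":0.04,"twist":0},{"fingers":0.25,"x":1.17,"y":0,"z":0.04,"twist":0},{"fingers":0.25,"x":1.17,"y":0,"z":0.04,"twist":0},{"fingers":0.25,"x":1.17,"y":0,"z":0.04,"twist":0},{"fingers":0.25,"x":1.17,"y":0,"z":0.04,"twist":0}]' 20; python3 -c "
from h import *
go(.5567,-.2301,.035,90)"
```

```text
time: 17.67
position: [0.5573, -0.2309, 0.0371]
tool_rot: [-1.211, 1.207, 1.209]
ft_force: [-1.3, 0.3, 4.3]
grip_width: 0.338
xyz units [0.052 0.014 0.021] jaw 90.1 twist 0.02 pos [ 0.5573 -0.2309  0.0371] j [ 0.01  0.4   0.41  1.78 -0.19  1.    2.07] F [-1.3  0.3  4.3] w 0.338 t 17.6667
```

```bash

python3 -m creep '[{"fingers":0.25,"x":-0.6,"y":0,"z":0,"twist":0},{"fingers":0.25,"x":-1.4,"y":0,"z":0,"twist":0},{"fingers":0.25,"x":-2,"y":0.07,"z":0.7,"twist":0},{"fingers":0.25,"x":-2,"y":0.07,"z":1.6,"twist":0},{"fingers":0.25,"x":-2,"y":0.07,"z":2.5,"twist":0},{"fingers":0.25,"x":-2,"y":0.07,"z":3.4,"twist":0},{"fingers":0.25,"x":-2,"y":0.07,"z":4.3,"twist":0},{"fingers":0.25,"x":-2,"y":0.07,"z":5.2,"twist":0},{"fingers":0.25,"x":-2,"y":0.07,"z":6.1,"twist":0},{"fingers":0.25,"x":-2,"y":0.07,"z":7,"twist":0},{"fingers":0.25,"x":-2,"y":0.07,"z":7.9,"twist":0},{"fingers":0.25,"x":-2,"y":0.07,"z":8.58,"twist":0},{"fingers":0.25,"x":-2,"y":0.07,"z":8.58,"twist":0},{"fingers":0.25,"x":-2,"y":0.07,"z":8.58,"twist":0},{"fingers":0.25,"x":-2,"y":0.07,"z":8.58,"twist":0},{"fingers":0.25,"x":-2,"y":0.07,"z":8.58,"twist":0}]' 25; python3 -c "
from h import *
go(.5546,.1124,.0351,90)
im=snap('side','s11');cv2.imwrite('pics/s11c.png',cv2.resize(im['pixels'][120:230,140:290,::-1],None,fx=5,fy=5,interpolation=cv2.INTER_CUBIC))
snap('wrist','w11')"
```

```text
time: 19.0
position: [0.5533, 0.1106, 0.1161]
tool_rot: [-1.209, 1.21, 1.208]
ft_force: [1.0, -0.8, -0.4]
grip_width: 0.339
xyz units [ 2.025 -0.032  0.047] jaw 90.0 twist -0.01 pos [0.5533 0.1106 0.1161] j [-0.45  0.22  0.23  1.81 -0.05  1.12  1.37] F [ 1.  -0.8 -0.4] w 0.339 t 19.0
```

View pics/s11c.png

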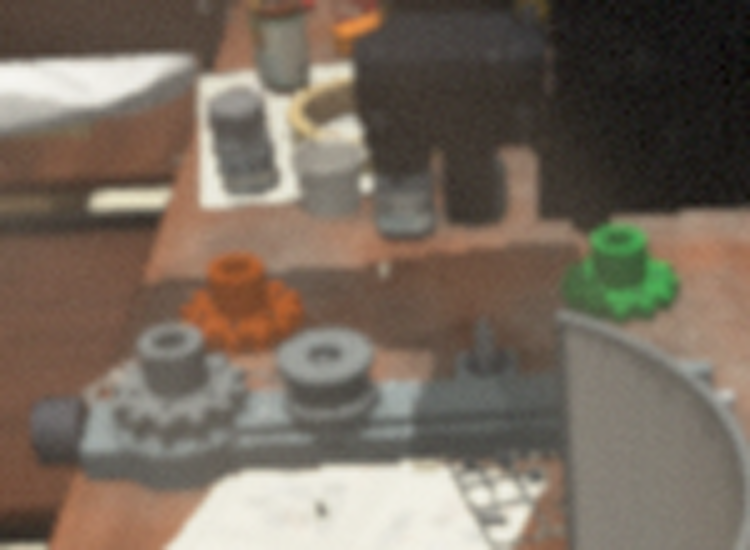

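View pics/w11.png

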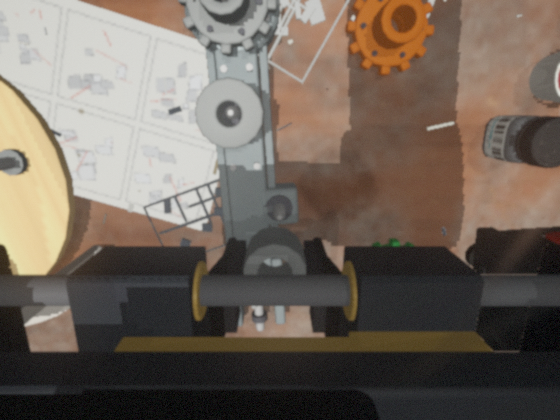

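```bash
python3 -c "
from h import *
im=np.load('pics/w11.npz')
print(ray(im,279,208,.028).round(4),top(im,229,112,.054,.0225))
cv2.imwrite('pics/w11c.png',cv2.resize(im['pixels'][180:250,245:315,::-1],None,fx=8,fy=8,interpolation=cv2.INTER_CUBIC))"
```

```text
[0.5534 0.1145 0.028 ] (array([0.4813, 0.0819]), array([0.4814, 0.0815]), 'r', np.float64(0.0231), 'n', 3359)
```

View pics/w11c.png

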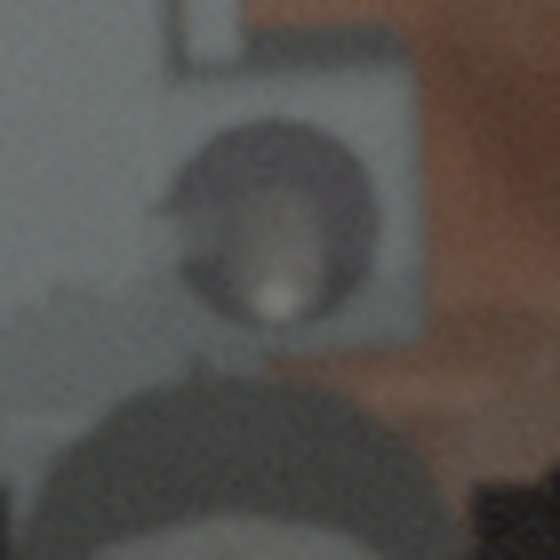

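```bash

python3 -m creep '[{"fingers":0.25,"x":0.6,"y":-0.02,"z":0.05,"twist":0},{"fingers":0.25,"x":1.1,"y":-0.02,"z":0.05,"twist":0},{"fingers":0.25,"x":1.4,"y":-0.02,"z":0.05,"twist":0},{"fingers":0.25,"x":1.6,"y":-0.02,"z":0.05,"twist":0},{"fingers":0.25,"x":1.75,"y":-0.02,"z":0.05,"twist":0},{"fingers":0.25,"x":1.9,"y":-0.02,"z":0.05,"twist":0},{"fingers":0.25,"x":1.99,"y":-0.02,"z":0.05,"twist":0},{"fingers":0.25,"x":1.99,"y":-0.02,"z":0.05,"twist":0},{"fingers":0.25,"x":1.99,"y":-0.02,"z":0.05,"twist":0}]' 25; python3 -c "
from h import *
go(.5543,.113,.0351,90)"
```

```text
time: 19.85
position: [0.5543, 0.1145, 0.037]
tool_rot: [-1.211, 1.208, 1.21]
ft_force: [-0.0, 0.5, -0.9]
grip_width: 0.342
xyz units [ 0.046  0.001 -0.038] jaw 90.1 twist 0.02 pos [0.5543 0.1145 0.037 ] j [-0.44  0.31  0.22  1.87 -0.08  0.97  1.39] F [-0.   0.5 -0.9] w 0.342 t 19.85
```

```bash

python3 -m creep '[{"fingers":0.25,"x":0.03,"y":0,"z":-0.03,"twist":0},{"fingers":0.25,"x":0.03,"y":0,"z":-0.03,"twist":0},{"fingers":0.55,"x":0.03,"y":0,"z":-0.03,"twist":0},{"fingers":0.55,"x":0.03,"y":0,"z":-0.03,"twist":0},{"fingers":0.55,"x":0.03,"y":0,"z":-0.03,"twist":0},{"fingers":0.55,"x":-0.6,"y":0,"z":-0.03,"twist":0},{"fingers":0.55,"x":-1.4,"y":0,"z":-0.03,"twist":0},{"fingers":0.55,"x":-2.1,"y":0.1,"z":-0.7,"twist":1.4},{"fingers":0.55,"x":-2.1,"y":0.2,"z":-1.6,"twist":2.8},{"fingers":0.55,"x":-2.1,"y":0.44,"z":-2.4,"twist":4.2},{"fingers":0.55,"x":-2.1,"y":0.44,"z":-3.2,"twist":5.6},{"fingers":0.55,"x":-2.1,"y":0.44,"z":-4,"twist":7},{"fingers":0.55,"x":-2.1,"y":0.44,"z":-4.8,"twist":8.4},{"fingers":0.55,"x":-2.1,"y":0.44,"z":-5.6,"twist":9.8},{"fingers":0.55,"x":-2.1,"y":0.44,"z":-6.4,"twist":11.2},{"fingers":0.55,"x":-2.1,"y":0.44,"z":-6.79,"twist":12.6},{"fingers":0.55,"x":-2.1,"y":0.44,"z":-6.79,"twist":14},{"fingers":0.55,"x":-2.1,"y":0.44,"z":-6.79,"twist":15.4},{"fingers":0.55,"x":-2.1,"y":0.44,"z":-6.79,"twist":15.4}]' 20; python3 -c "
from h import *
go(.5367,-.1585,.12,-25)
im=snap('top','t12');Q=pts(im)
for n,u,v,h,r in (('sp',222,341,.064,.015),('fl',222,304,.054,.0225),('pl',206,268,.054,.0155)): print(n,top(im,u,v,h,r))
q=Q[264:273,201:211,2];print('pl top',np.median(q[(q>.04)&(q<.1)]))
cv2.imwrite('pics/t12c.png',cv2.resize(im['pixels'][210:360,185:265,::-1],None,fx=4,fy=4,interpolation=cv2.INTER_CUBIC))"
```

```text
time: 21.43
position: [0.5369, -0.1576, 0.1206]
tool_rot: [-0.176, 1.563, 0.176]
ft_force: [0.2, -0.2, 0.1]
grip_width: 0.55
xyz units [ 0.016 -0.02  -0.009] jaw 12.9 twist 7.58 pos [ 0.5369 -0.1576  0.1206] j [-0.25  0.22  0.55  1.82 -0.13  1.13  0.57] F [ 0.2 -0.2  0.1] w 0.55 t 21.4333
sp (array([0.4099, 0.0801]), array([0.4101, 0.0806]), 'r', np.float64(0.0152), 'n', 145)
fl (array([0.4793, 0.0811]), array([0.4792, 0.0812]), 'r', np.float64(0.0225), 'n', 370)
pl (array([0.552, 0.113]), array([0.5519, 0.1131]), 'r', np.float64(0.0154), 'n', 157)
pl top 0.05240519053927439
```

View pics/t12c.png

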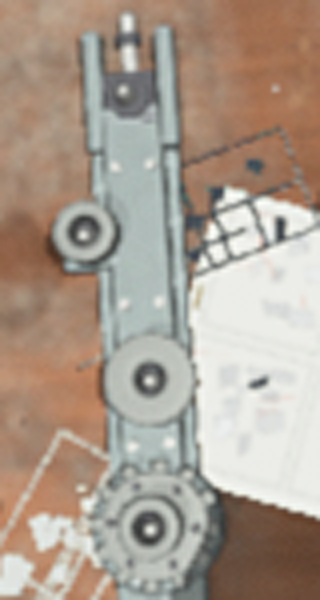

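Three wheels are seated, with stub tips showing in their bores at (150,527), (150,378) and (86,232). Now the knob.

```bash

python3 -m creep '[{"fingers":0.55,"x":0,"y":0,"z":0,"twist":1.4},{"fingers":0.55,"x":0,"y":0,"z":0,"twist":2.8},{"fingers":0.55,"x":0,"y":0,"z":0,"twist":4.2},{"fingers":0.55,"x":0,"y":0,"z":0,"twist":5.6},{"fingers":0.55,"x":0,"y":0,"z":0,"twist":7},{"fingers":0.55,"x":0,"y":0,"z":0,"twist":7.6},{"fingers":0.55,"x":0.6,"y":0,"z":0,"twist":7.6},{"fingers":0.55,"x":1.2,"y":0,"z":0,"twist":7.6},{"fingers":0.55,"x":1.7,"y":0,"z":0,"twist":7.6},{"fingers":0.55,"x":1.9,"y":0,"z":0,"twist":7.6},{"fingers":0.55,"x":1.9,"y":0,"z":0,"twist":7.6},{"fingers":0.3,"x":1.9,"y":0,"z":0,"twist":7.6},{"fingers":0.3,"x":1.9,"y":0,"z":0,"twist":7.6},{"fingers":0.3,"x":1.9,"y":0,"z":0,"twist":7.6},{"fingers":0.3,"x":1.9,"y":0,"z":0,"twist":7.6},{"fingers":0.3,"x":1.9,"y":0,"z":0,"twist":7.6}]' 20; python3 -c "
from h import *
go(.5367,-.1585,.044,67)"
```

```text
time: 22.82
position: [0.5376, -0.1572, 0.0459]
tool_rot: [0.341, 1.542, -0.34]
ft_force: [-1.7, 1.1, 6.5]
grip_width: 0.371
xyz units [ 0.048 -0.04  -0.007] jaw -24.9 twist 17.63 pos [ 0.5376 -0.1572  0.0459] j [-0.29  0.32  0.61  1.89 -0.22  0.99 -0.01] F [-1.7  1.1  6.5] w 0.371 t 22.8167
```

```bash

python3 -m creep '[{"fingers":0.3,"x":0,"y":0,"z":0,"twist":-1.2},{"fingers":0.3,"x":0,"y":0,"z":0,"twist":-2.4},{"fingers":0.3,"x":0,"y":0,"z":0,"twist":-3.6},{"fingers":0.3,"x":0,"y":0,"z":0,"twist":-4.8},{"fingers":0.3,"x":0,"y":0,"z":0,"twist":-6},{"fingers":0.3,"x":0,"y":0,"z":0,"twist":-7.2},{"fingers":0.3,"x":0,"y":0,"z":0,"twist":-8.4},{"fingers":0.3,"x":0,"y":0,"z":0,"twist":-9.6},{"fingers":0.3,"x":0,"y":0,"z":0,"twist":-10.8},{"fingers":0.3,"x":0,"y":0,"z":0,"twist":-12},{"fingers":0.3,"x":0,"y":0,"z":0,"twist":-13.2},{"fingers":0.3,"x":0,"y":0,"z":0,"twist":-14.4},{"fingers":0.3,"x":0,"y":0,"z":0,"twist":-15.6},{"fingers":0.3,"x":0,"y":0,"z":0,"twist":-16.8},{"fingers":0.3,"x":0,"y":0,"z":0,"twist":-18},{"fingers":0.3,"x":0,"y":0,"z":0,"twist":-18.4},{"fingers":0.3,"x":0,"y":0,"z":0,"twist":-18.4},{"fingers":0.3,"x":0,"y":0,"z":0,"twist":-18.4}]' 30
python3 -m creep '[{"fingers":0.6,"x":0,"y":0,"z":0,"twist":0},{"fingers":0.6,"x":0,"y":0,"z":0,"twist":0},{"fingers":0.6,"x":0,"y":0,"z":0,"twist":0},{"fingers":0.6,"x":-1,"y":0,"z":0,"twist":0},{"fingers":0.7,"x":-2,"y":0,"z":0,"twist":-1.4},{"fingers":0.8,"x":-2.8,"y":-0.4,"z":0,"twist":-2.8},{"fingers":0.8,"x":-3.4,"y":-0.8,"z":0,"twist":-4.2},{"fingers":0.8,"x":-3.4,"y":-0.8,"z":0,"twist":-4.6},{"fingers":0.8,"x":-3.4,"y":-0.8,"z":0,"twist":-4.6},{"fingers":0.8,"x":-3.4,"y":-0.8,"z":0,"twist":-4.6}]' 20
python3 -c "
from h import *
go(.5367,-.1585,.044,90)
snap('wrist','w13')"
```

```text
time: 24.32
position: [0.5354, -0.158, 0.0459]
tool_rot: [-0.909, 1.374, 0.911]
ft_force: [-7.7, -0.5, 10.1]
grip_width: 0.375
time: 25.15
position: [0.566, -0.1694, 0.18]
tool_rot: [-1.209, 1.209, 1.21]
ft_force: [-0.7, 0.1, -0.9]
grip_width: 0.794
xyz units [3.4   0.731 0.271] jaw 90.0 twist 0.01 pos [ 0.566  -0.1694  0.18  ] j [-0.04  0.22  0.33  1.67 -0.07  1.26  1.88] F [-0.7  0.1 -0.9] w 0.794 t 25.15
```

View pics/w13.png

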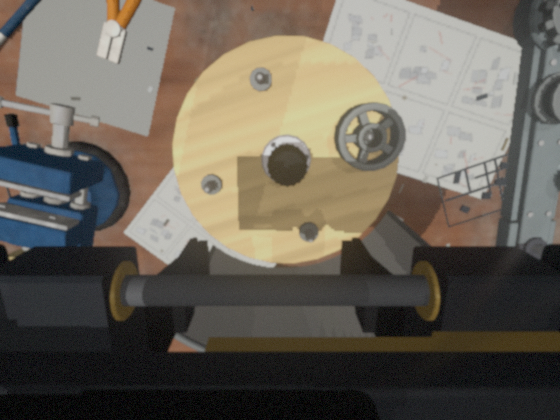

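Idler brought round to the open side, at (370,135).

```bash
python3 -c "
from h import *
im=np.load('pics/w13.npz')
t=top(im,370,135,.054,.029);print(t,top(im,288,164,.066,.0165))
go(t[0][0],t[0][1],.034,90)"
```

```text
(array([ 0.5138, -0.0872]), array([ 0.5138, -0.0869]), 'r', np.float64(0.0301), 'n', 2614) (array([ 0.5368, -0.1581]), array([ 0.5368, -0.1583]), 'r', np.float64(0.0171), 'n', 1274)
xyz units [3.637 1.284 2.048] jaw 90.0 twist 0.01 pos [ 0.5655 -0.1692  0.1793] j [-0.04  0.22  0.33  1.67 -0.07  1.26  1.88] F [-0.1  0.2  0. ] w 0.795 t 25.2
```

```bash

python3 -m creep '[{"fingers":0.8,"x":0,"y":0.6,"z":0.8,"twist":0},{"fingers":0.8,"x":0,"y":1.29,"z":1.5,"twist":0},{"fingers":0.8,"x":0.2,"y":1.29,"z":2.06,"twist":0},{"fingers":0.8,"x":1.2,"y":1.29,"z":2.06,"twist":0},{"fingers":0.8,"x":2,"y":1.29,"z":2.06,"twist":0},{"fingers":0.8,"x":2,"y":1.29,"z":2.06,"twist":0},{"fingers":0.8,"x":2,"y":1.29,"z":2.06,"twist":0},{"fingers":0.8,"x":2,"y":1.29,"z":2.06,"twist":0}]' 20; python3 -c "
from h import *
go(.5138,-.0871,.034,90)"
```

```text
time: 25.87
position: [0.5151, -0.0877, 0.1015]
tool_rot: [-1.21, 1.208, 1.209]
ft_force: [-0.2, 0.6, 0.2]
grip_width: 0.802
xyz units [1.688 0.034 0.015] jaw 90.0 twist 0.01 pos [ 0.5151 -0.0877  0.1015] j [-0.13  0.15  0.27  1.92 -0.04  1.08  1.73] F [-0.2  0.6  0.2] w 0.802 t 25.8667
```

```bash

python3 -m creep '[{"fingers":0.8,"x":0.6,"y":0.03,"z":0.01,"twist":0},{"fingers":0.8,"x":1.2,"y":0.03,"z":0.01,"twist":0},{"fingers":0.8,"x":1.6,"y":0.03,"z":0.01,"twist":0},{"fingers":0.8,"x":1.68,"y":0.03,"z":0.01,"twist":0},{"fingers":0.8,"x":1.68,"y":0.03,"z":0.01,"twist":0},{"fingers":0.55,"x":1.68,"y":0.03,"z":0.01,"twist":0},{"fingers":0.55,"x":1.68,"y":0.03,"z":0.01,"twist":0},{"fingers":0.55,"x":1.68,"y":0.03,"z":0.01,"twist":0},{"fingers":0.55,"x":1.68,"y":0.03,"z":0.01,"twist":0},{"fingers":0.55,"x":1.68,"y":0.03,"z":0.01,"twist":0}]' 20; python3 -c "
from h import *
go(.5138,-.0871,.034,90)"
```

```text
time: 26.7
position: [0.5148, -0.0871, 0.035]
tool_rot: [-1.212, 1.206, 1.208]
ft_force: [-0.1, 0.0, 6.5]
grip_width: 0.653
xyz units [ 0.024  0.026 -0.001] jaw 90.1 twist 0.02 pos [ 0.5148 -0.0871  0.035 ] j [-0.12  0.23  0.26  1.98 -0.07  0.94  1.75] F [-0.1  0.   6.5] w 0.653 t 26.7
```

```bash

python3 -m creep '[{"fingers":0.55,"x":-0.6,"y":0,"z":0,"twist":0},{"fingers":0.55,"x":-1.4,"y":0,"z":0,"twist":0},{"fingers":0.55,"x":-2.3,"y":0,"z":0.5,"twist":0},{"fingers":0.55,"x":-2.5,"y":0,"z":1.3,"twist":0},{"fingers":0.55,"x":-2.5,"y":0,"z":2.1,"twist":0},{"fingers":0.55,"x":-2.5,"y":0,"z":2.9,"twist":0},{"fingers":0.55,"x":-2.5,"y":-0.4,"z":3.7,"twist":0},{"fingers":0.55,"x":-2.5,"y":-1,"z":4.4,"twist":0},{"fingers":0.55,"x":-2.5,"y":-1.8,"z":4.5,"twist":0},{"fingers":0.55,"x":-2.5,"y":-2.6,"z":4.5,"twist":0},{"fingers":0.55,"x":-2.5,"y":-2.81,"z":4.5,"twist":0},{"fingers":0.55,"x":-2.5,"y":-2.81,"z":4.5,"twist":0},{"fingers":0.55,"x":-2.5,"y":-2.81,"z":4.5,"twist":0},{"fingers":0.55,"x":-2.5,"y":-2.81,"z":4.5,"twist":0}]' 25; python3 -c "
from h import *
go(.6273,.093,.033,90)
snap('wrist','w14');snap('top','t14')
im=np.load('pics/w14.npz');cv2.imwrite('pics/w14c.png',cv2.resize(im['pixels'][100:280,180:380,::-1],None,fx=3.3,fy=3.3,interpolation=cv2.INTER_CUBIC))"
```

```text
time: 27.87
position: [0.6241, 0.093, 0.1331]
tool_rot: [-1.209, 1.21, 1.211]
ft_force: [-0.1, 0.9, -0.2]
grip_width: 0.652
xyz units [ 2.502e+00 -8.300e-02  1.000e-03] jaw 90.1 twist 0.02 pos [0.6241 0.093  0.1331] j [-0.31  0.34  0.14  1.62 -0.05  1.19  1.42] F [-0.1  0.9 -0.2] w 0.652 t 27.8667
```

View pics/w14c.png

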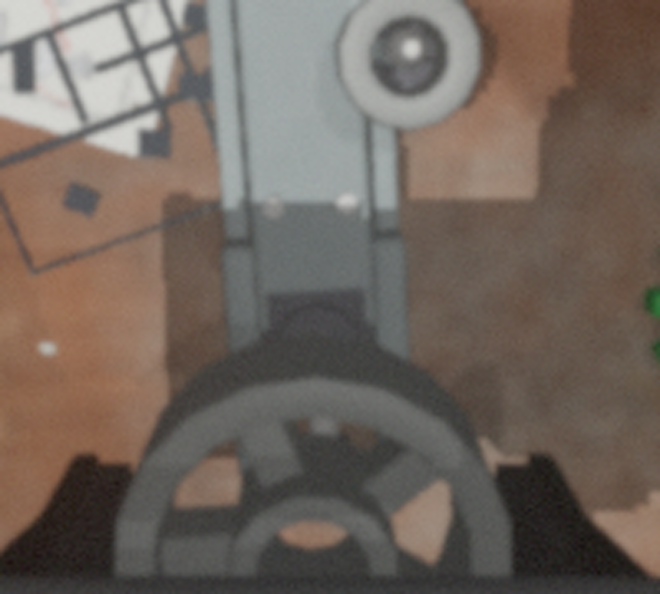

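View pics/t14.png

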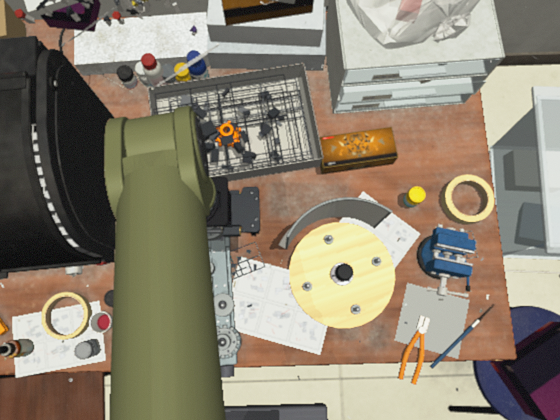

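```bash
python3 -c "
from h import *
im=np.load('pics/t14.npz');P=pts(im);a=np.load('pics/top0.npz');P0=pts(a)
for u,v in ((112,130),(115,180),(140,150),(120,230),(190,150)): print((u,v),P[v,u].round(3),P0[v,u].round(3))
snap('side','s14')"
```

```text
(112, 130) [0.634 0.129 0.543] [0.832 0.297 0.093]
(115, 180) [0.579 0.119 0.557] [0.729 0.29  0.083]
(140, 150) [0.613 0.102 0.541] [ 0.823  0.267 -0.   ]
(120, 230) [0.529 0.108 0.572] [0.632 0.283 0.061]
(190, 150) [0.606 0.051 0.555] [0.818 0.156 0.004]
```

View pics/s14.png

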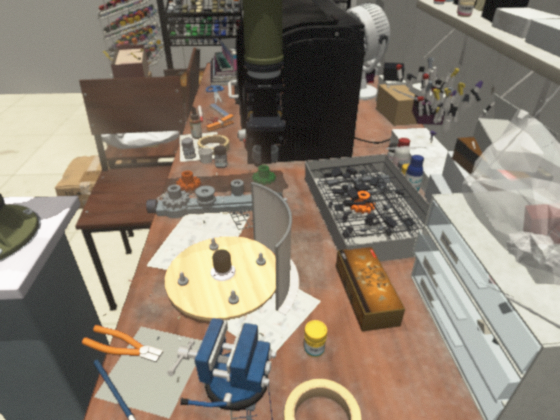

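```bash

python3 -m creep '[{"fingers":0.55,"x":0.4,"y":-0.07,"z":0,"twist":0},{"fingers":0.55,"x":0.9,"y":-0.07,"z":0,"twist":0},{"fingers":0.55,"x":1.4,"y":-0.07,"z":0,"twist":0},{"fingers":0.55,"x":1.4,"y":-0.07,"z":0,"twist":0},{"fingers":0.55,"x":1.4,"y":-0.07,"z":0,"twist":0},{"fingers":0.55,"x":1.4,"y":-0.07,"z":0,"twist":0}]' 25; python3 -c "
from h import *
go(.6273,.093,.033,90)
im=snap('wrist','w15');cv2.imwrite('pics/w15c.png',cv2.resize(im['pixels'][100:280,180:380,::-1],None,fx=3.3,fy=3.3,interpolation=cv2.INTER_CUBIC))"
```

```text
time: 28.52
position: [0.6288, 0.0934, 0.0788]
tool_rot: [-1.211, 1.207, 1.21]
ft_force: [-0.0, 0.6, -0.3]
grip_width: 0.651
xyz units [ 1.144  0.039 -0.011] jaw 90.1 twist 0.02 pos [0.6288 0.0934 0.0788] j [-0.3   0.39  0.14  1.66 -0.06  1.09  1.43] F [-0.   0.6 -0.3] w 0.651 t 28.5167
```

View pics/w15c.png

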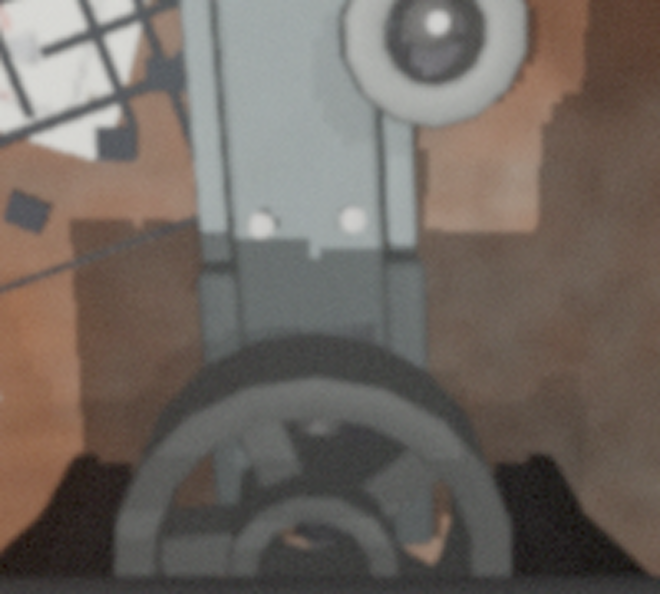

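```bash

python3 -m creep '[{"fingers":0.55,"x":0.2,"y":0.03,"z":-0.01,"twist":0},{"fingers":0.55,"x":0.4,"y":0.03,"z":-0.01,"twist":0},{"fingers":0.55,"x":0.55,"y":0.03,"z":-0.01,"twist":0},{"fingers":0.55,"x":0.7,"y":0.03,"z":-0.01,"twist":0},{"fingers":0.55,"x":0.85,"y":0.03,"z":-0.01,"twist":0},{"fingers":0.55,"x":1.0,"y":0.03,"z":-0.01,"twist":0},{"fingers":0.55,"x":1.1,"y":0.03,"z":-0.01,"twist":0},{"fingers":0.55,"x":1.1,"y":0.03,"z":-0.01,"twist":0},{"fingers":0.55,"x":1.1,"y":0.03,"z":-0.01,"twist":0}]' 25; python3 -c "
from h import *
go(.6273,.093,.033,90)"
```

```text
time: 29.32
position: [0.6272, 0.0929, 0.0332]
tool_rot: [-1.211, 1.208, 1.21]
ft_force: [0.5, -0.5, -0.7]
grip_width: 0.655
xyz units [ 0.005 -0.002  0.002] jaw 90.1 twist 0.02 pos [0.6272 0.0929 0.0332] j [-0.3   0.44  0.14  1.7  -0.07  1.01  1.43] F [ 0.5 -0.5 -0.7] w 0.655 t 29.3167
```

Down at the seat height with no force. Release, lift, back off.

```bash

python3 -m creep '[{"fingers":0.78,"x":0,"y":0,"z":0,"twist":0},{"fingers":0.78,"x":0,"y":0,"z":0,"twist":0},{"fingers":0.78,"x":0,"y":0,"z":0,"twist":0},{"fingers":0.78,"x":-0.6,"y":0,"z":0,"twist":0},{"fingers":0.78,"x":-1.4,"y":0,"z":0,"twist":0},{"fingers":0.78,"x":-2.4,"y":0,"z":0,"twist":0},{"fingers":0.78,"x":-3.2,"y":0,"z":0,"twist":0},{"fingers":0.78,"x":-4,"y":0,"z":-0.6,"twist":0},{"fingers":0.78,"x":-4,"y":1,"z":-1.4,"twist":0},{"fingers":0.78,"x":-4,"y":2,"z":-2.2,"twist":0},{"fingers":0.78,"x":-4,"y":3,"z":-3,"twist":0},{"fingers":0.78,"x":-4,"y":3,"z":-4,"twist":0},{"fingers":0.78,"x":-4,"y":3,"z":-5,"twist":0},{"fingers":0.78,"x":-4,"y":3,"z":-5.5,"twist":0},{"fingers":0.78,"x":-4,"y":3,"z":-5.5,"twist":0},{"fingers":0.78,"x":-4,"y":3,"z":-5.5,"twist":0}]' 20; python3 -c "
from h import *
go(.6273,.093,.033,90)
im=snap('top','t16');Q=pts(im)
for n,u,v,h,r in (('sp',222,341,.064,.015),('fl',222,304,.054,.0225),('pl',206,268,.054,.0155),('id',216,231,.052,.029)):
  q=Q[v-10:v+11,u-10:u+11,2];print(n,top(im,u,v,h,r),np.percentile(q,[80,90,95]).round(4))
a=cv2.resize(im['pixels'][200:360,180:270,::-1],None,fx=3.7,fy=3.7,interpolation=cv2.INTER_CUBIC)
cv2.imwrite('pics/t16c.png',a)
s=snap('side','s16');cv2.imwrite('pics/s16c.png',cv2.resize(s['pixels'][150:230,130:290,::-1],None,fx=5,fy=5,interpolation=cv2.INTER_CUBIC))"
```

```text
time: 30.65
position: [0.507, -0.1301, 0.1938]
tool_rot: [-1.207, 1.21, 1.205]
ft_force: [0.9, 1.0, 0.2]
grip_width: 0.78
xyz units [ 4.022 -2.981  5.591] jaw 89.8 twist -0.05 pos [ 0.507  -0.1301  0.1938] j [-0.09  0.06  0.31  1.81 -0.02  1.26  1.79] F [0.9 1.  0.2] w 0.78 t 30.65
sp (array([0.4099, 0.0801]), array([0.4099, 0.0808]), 'r', np.float64(0.0152), 'n', 143) [0.0637 0.065  0.0657]
fl (array([0.4793, 0.0811]), array([0.4792, 0.0812]), 'r', np.float64(0.0225), 'n', 366) [0.0553 0.0559 0.0566]
pl (array([0.552, 0.113]), array([0.552 , 0.1132]), 'r', np.float64(0.0153), 'n', 146) [0.0534 0.0549 0.0559]
id (array([0.6236, 0.0931]), array([0.6235, 0.0932]), 'r', np.float64(0.029), 'n', 426) [0.0525 0.054  0.0553]
```

View pics/t16c.png

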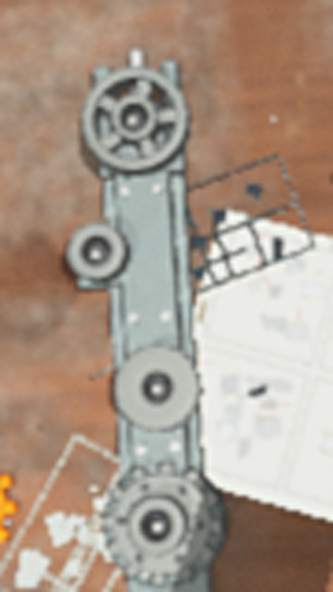

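View pics/s16c.png

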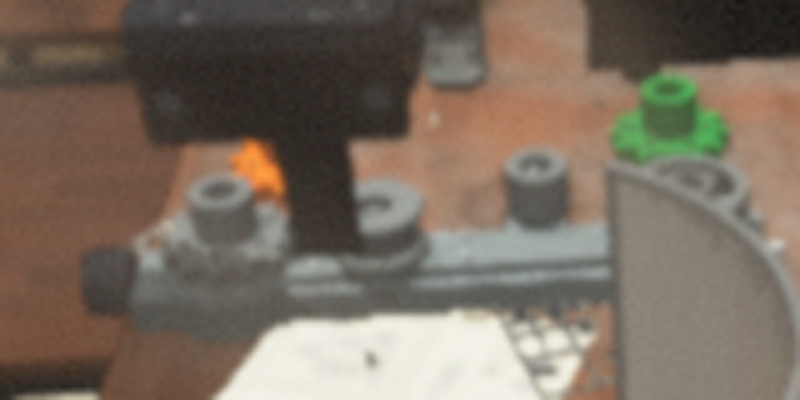

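```bash
python3 -c "
from bench import workorder
print(workorder.close_job())"
```

```text
the job is handed in; nothing more can be done
None
```

All four wheels are on their own axle stubs, and I handed the job in at about 31 s. I turned the turntable about 102° to bring the sprocket out from behind the shield. I fitted the sprocket, flanged roller and plain roller in that order, then turned about 92° more to reach the idler and fitted it last.

- **Seating:** The final top view shows each stub tip inside its wheel's bore. Wheel-top heights read about 64, 54, 54 and 53 mm, against the expected 64, 54, 54 and 52–54 mm, so I take all four as fully down. The side view shows the sprocket, flanged roller and plain roller level, but the shield partly hides the idler there.
- **Forces:** Every reading I took during lowering, turning and gripping was about 13 N or less, and about 1 N or less on each axis while fitting the wheels. Nothing suggested contact with the shield, and the gripper was clear of everything at hand-in.
- **Camera disagreement:** The top camera read about 2.5 mm short in x compared with the other cameras and the knob contact. I corrected for this before placing the wheels.
- **Refused command:** One move was refused because of missing row values. Nothing moved, and I re-sent it.

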